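Shear the loaded top bat off the pile and square it to the stops

ROBOT

A 6-joint arm with a two-finger parallel gripper is mounted at the origin on the work surface. World frame = base frame: x ahead of the robot, y to its left, z up, the work surface at z = 0. Lengths are in m, angles in rad, forces in N, time in s.
With the tool pointing down it reaches from about 0.375 to 0.9 m from the base axis. Payload 3.1 kg.
Tool frame: the origin (TCP) lies on the centre line of the jaws, within the pads' length; the fingertips stand 11 mm ahead of it and the grasp point (between the pads) lies 8 mm behind it; y points along the fingers, z is the direction in which the jaws open and shut, and the axes are right-handed (so a half turn about y gives the same grasp; the last joint's range is limited). The gripper opens to 85 mm and grips with 20 to 120 N. Pads are 22 mm wide; open, the fingers measure 114 mm over their backs; the gripper's body (76 mm by 85 mm) begins 54 mm behind the grasp point. The pads swing forward as they close: fully open they stand 13 mm farther back than shut.
Start: joints at [-1.3, 0.527, 1.433, -0, 1.181, -0.178], TCP at [0.271, -0.563, 0.242] pointing down, gripper open.
Joint ranges: [-3.08, 3.08], [-0.75, 2.2], [0.22, 2.44], [-1.43, 4.57], [0, 2.65], [-2.85, 2.85]. Speed limits (rad/s): [2.79, 2.79, 3.14, 3.14, 3.14, 3.14].

INTERFACE

Orientations are given as a unit quaternion [x, y, z, w].
In Python, from plant import read_state, camera, camera_params, hand_in gives the robot as it stands.
- The arm moves only by the tool send_rows, never from a script. Its argument "moves" is a list of rows, each a list of 3 entries, a list of its own where there are three numbers: the shift along the tool's x, y, z scaled (see below), then the turn, a rotation vector about the tool's x, y, z scaled (see below), then the opening, from -1 (shut) to 1 (fully open), so that 0 is half open. In form: [[[tx, ty, tz], [ax, ay, az], grip], ...]. A call has 1 to 5 rows; each row shifts and turns the pose as measured when the row begins, along the tool's axes as they then stand; what a row does not reach is not made up. The controller multiplies each number of a shift by 40 mm and each number of a turn by 6 degrees. A row lasts 1/12 s, in which the tool goes at most 41.7 mm and 7.16 degrees, less where a joint would pass 70% of its speed; a pose out of reach is approached as far as the arm can. A call with a number of a shift or a turn outside -1 to 1 is refused whole. A call with a gripper value outside its range is refused whole. The fingers move at their own pace and stop on an object; "newtons" is the grip in N (left out, the last holds). Time passes only in rows, so rows that do not move let the fingers close. It gives the time, the measured TCP pose, the force and the opening at its end, in the units of the state.
- read_state(): the state, without advancing time (a new reading comes with each control period).
- camera(name): name is "scene" or "top"; returns the picture (384x512x3 uint8, red, green, blue); there is no depth.
- camera_params(name): a dict with "fov_y" (degrees; the focal length in pixels is half the picture's height over the tangent of half this angle, whatever the lens; pixels are square), "cx", "cy" (the principal point, pixels), "cam_to_world" (4x4, takes a point from camera to world coordinates). Camera axes: x right, y up, looking along -z (the intrinsics and any distortion apply to the point x, -y, -z); pixel columns grow to the right and rows downward; lengths in m; the calibration is good to about 2 mm. A picture is of the moment at which its call begins. camera_params takes no time and is no camera call.
- hand_in(): hands the job in, once; it reports no verdict.
The state is a dict: "time": time; "joint_pos": joint angles; "qvel": joint speeds; "tau": joint torques, N m; "ee_pos": TCP position; "ee_rot": TCP orientation; "ft_force": force on the tool from outside, world axes, zero at the start; "torque": the same for the moment, N m; "finger_gap": finger opening in m.
Only numpy, scipy, OpenCV 4.12 (cv2) and the standard library are available. Lean on these libraries where they do the work, as an engineer would, in place of code of your own. Each camera call takes 0.05 s, during which the arm holds its last target.

TASK

Slide the top plaster bat, with its bowl still standing on it, sideways off the pile onto the metal landing beside it, and leave it lying flat and square there, home against both the end stop bar and the side guide bar so that their sprung pins are pushed in. The other bats of the pile must stay where they are, the stop and guide carriers are only clamped by friction and must not be shifted, and everything else is to be left alone.

Things in the scene. Friction and masses are not known exactly. Their poses are not given: they have to be found in the camera images.
- bench: fixed green bench. Origin on the table top under the near edge of the landing, z up. +y points from the pile to the landing, +x is the side of the side guide (away from the robot). The pile stands on a pedestal (x -95 to 95 mm, y -151 to -1 mm, top 30 mm up). The landing is a flat metal plate, x -130 to 235 mm, y 0 to 320 mm, top 64 mm up, 2 mm lower than the underside of the top bat
- bat_centre (a point): centre of the top bat of the pile (half-way up): a plain plaster slab 160 mm along its x, 140 mm along its y, 12 mm thick, about 0.4 kg, carrying the bowl. It starts on three like bats with its centre 76 mm from the landing's edge, give or take, and may be a little twisted; its axes are nearly the bench's. Its top starts 78 mm above the table; pushing it takes about 2 to 8 N
- bowl: open white bowl standing loose on the top bat, foot 50 mm, rim 88 mm across, 42 mm tall, 0.12 kg; origin under the centre of its foot
- bat2: second bat of the pile, the same slab, right under the top bat; origin at the centre of its underside
- bat3: third bat of the pile, the same slab; origin at the centre of its underside
- bat4: lowest bat of the pile, the same slab; origin at the centre of its underside
- stop: end stop carrier: dark bar with 2 clamp knobs, slips at about 20 N. Origin on the landing at bench x 0, in its face towards the pile; bench axes. On rods a bright stop bar (bench x -105 to 85 mm, 20 mm tall) stands out towards the pile: its face is 20 to 45 mm to -y of the origin, set anew each time, not reported. A sprung pin stands 6 mm out of that face; under 1 N pushes it in, the bat stays
- guide: side guide carrier: dark bar with 2 clamp knobs, slips at about 20 N. Origin on the landing at bench y 0, in its face towards bench -x; bench axes. On rods a bright guide bar (bench y 20 to 150 mm, 20 mm tall) stands out to -x: its face is 20 to 45 mm to -x of the origin, set anew each time, not reported. A like sprung pin stands 6 mm out of that face
- cup: small open white cup, 60 mm across and 60 mm tall, upright on the landing, behind the end stop; to be left alone; origin under it
- rib: flat wooden rib, 35 x 90 x 8 mm, lying on the far edge of the landing, behind the side guide; to be left alone; origin under it
- spare_bowl: white bowl like the one on the bat, standing on the table to one side; to be left alone; origin under it
- jar: jar with a metal cap, 80 mm across, 110 mm tall, on the table to one side; to be left alone; origin under it
- mould: round plaster mould, 156 mm across, 55 mm tall, on the table at the left; to be left alone; origin under it
- brush: brush lying on the table, front right; to be left alone; origin under it
- bat: the same top bat as bat_centre; origin at the centre of its underside
Mind the look-alikes: they are no part of the job. Leave any blue look-alike of the bat alone. Leave any turquoise look-alike of the bowl alone.

How it is judged:
By the outcome, as a careful person would: the job done as asked, in the order asked, and still so for the second after the job is handed in, with the robot touching nothing.
It also fails if it takes over 64 s, if anything falls off the work surface, if the arm or the gripper's body presses on something with over 40 N, if the wrist force passes 120 N, or if a joint passes its speed limit or range.

## Working session

There is one attempt and no reset: what is moved stays moved. The work goes in short steps, Python scripts to look and compute and a tool call to move; the robot and the scene stay as the last step left them, time stands still between calls to the robot, and variables do not carry over. Pictures are saved under pics/ and viewed, and the job is handed in when it is done.

Besides the shell and the picture viewer there is one more tool, called after "Emit:" as name([rows], argument=value, ...), one row to a line, values as JSON. send_rows: Moves the arm, as the interface text tells. Shifts and turns lie within -1 to 1; 1 stands for 40 mm of shift or 6 degrees of turn. Its arguments: {"type":"object","properties":{"moves":{"type":"array"},"newtons":{"type":"number"}},"required":["moves"]}

```bash
ls; mkdir -p pics; python3 - <<'E'
from plant import *
import cv2,json
for n in("scene","top"):
    im=camera(n); cv2.imwrite(f"pics/{n}0.png",im[:,:,::-1]); print(camera_params(n))
print(read_state())
E
```

```text
pics
{'fov_y': 42.09234147059337, 'cx': 253.1295711547167, 'cy': 197.72155828798975, 'cam_to_world': array([[ 0.77312801, -0.44703954,  0.4499208 ,  1.17459845],
       [ 0.63423482,  0.54982214, -0.54354558, -0.80285069],
       [-0.00439005,  0.70558575,  0.70861094,  1.18010639],
       [ 0.        ,  0.        ,  0.        ,  1.        ]])}
{'fov_y': 48.17045577172307, 'cx': 259.6775674247999, 'cy': 188.71879886159414, 'cam_to_world': array([[-0.02672899,  0.98391846, -0.17660698,  0.22474213],
       [-0.99963799, -0.02576514,  0.00774891,  0.03541351],
       [ 0.00307399,  0.17675017,  0.98425095,  1.56769086],
       [ 0.        ,  0.        ,  0.        ,  1.        ]])}
{'time': 0.1, 'joint_pos': array([-1.30045344e+00,  5.28354414e-01,  1.43377513e+00, -1.54553925e-06,
        1.18141261e+00, -1.78514420e-01]), 'qvel': array([-0.00026483, -0.00157488, -0.00373613, -0.00241508,  0.00140376,
        0.00156479]), 'tau': array([-1.21362250e-04, -4.43304598e+01, -1.78586090e+01, -2.50733119e-04,
        3.85894353e-03, -1.41265201e-05]), 'ee_pos': array([ 0.27105865, -0.56246902,  0.2414427 ]), 'ee_rot': array([-0.15739845,  0.69006168, -0.68868467,  0.15733417]), 'ft_force': array([ 0.03615556, -0.08414476,  0.00207405]), 'torque': array([ 0.01304247, -0.05853311,  0.02189754]), 'finger_gap': 0.08523432844690089}
```

View pics/scene0.png

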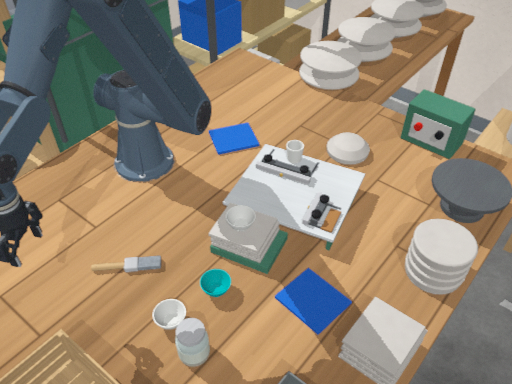

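View pics/top0.png

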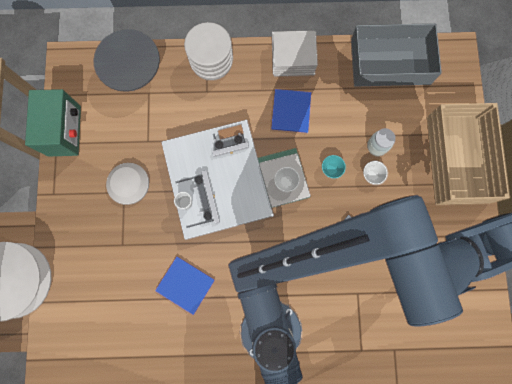

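```bash
cat > h.py <<'E'
import numpy as np,cv2
from plant import *
def K(n):
    p=camera_params(n); f=192/np.tan(np.radians(p['fov_y']/2)); return p,f
def ray(n,uv,z):
    p,f=K(n);T=p['cam_to_world']
    uv=np.atleast_2d(uv).astype(float)
    d=np.c_[(uv[:,0]-p['cx'])/f,-(uv[:,1]-p['cy'])/f,-np.ones(len(uv))]@T[:3,:3].T
    o=T[:3,3]; return o+d*((z-o[2])/d[:,2])[:,None]
def proj(n,P):
    p,f=K(n);T=p['cam_to_world']
    c=(np.atleast_2d(P)-T[:3,3])@T[:3,:3]
    return np.c_[p['cx']+f*c[:,0]/-c[:,2],p['cy']+f*c[:,1]/c[:,2]]
E
python3 - <<'E'
import cv2
a=cv2.imread('pics/scene0.png');b=cv2.imread('pics/top0.png')
cv2.imwrite('pics/s0c.png',cv2.resize(a[125:275,195:375],None,fx=4,fy=4,interpolation=cv2.INTER_CUBIC))
cv2.imwrite('pics/t0c.png',cv2.resize(b[110:245,155:315],None,fx=4.4,fy=4.4,interpolation=cv2.INTER_CUBIC))
E
```

```text
(no output)
```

View pics/s0c.png

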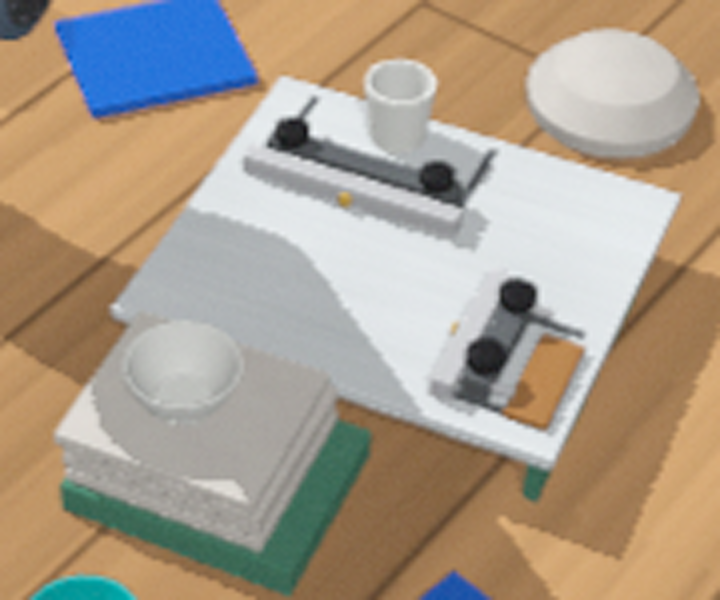

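View pics/t0c.png

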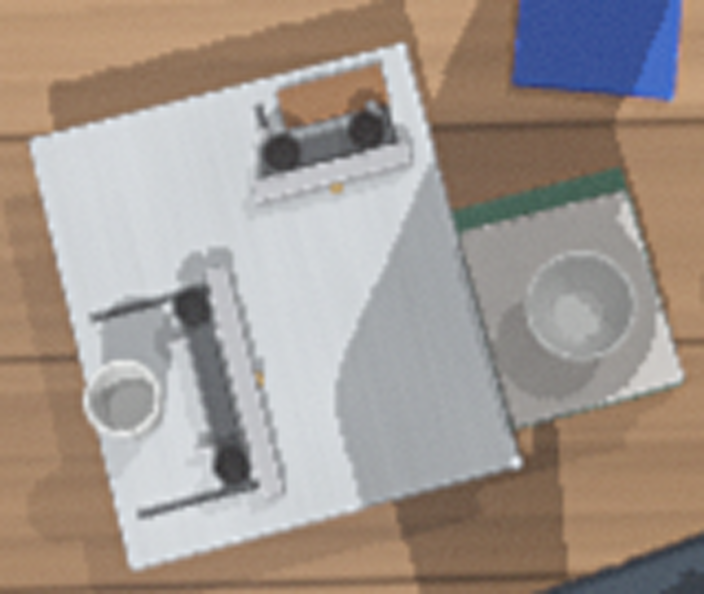

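```bash
cat >> h.py <<'E'
def tc(x): return (np.array(x,float)+.5)/4.4-.5+[155,110]
def sc(x): return (np.array(x,float)+.5)/4-.5+[195,125]
def fit2(B,W):
    B=np.array(B,float);W=np.array(W,float)[:,:2];b=B.mean(0);w=W.mean(0)
    U,S,Vt=np.linalg.svd((B-b).T@(W-w));R=(U@Vt).T
    if np.linalg.det(R)<0: R=(U@np.diag([1,-1])@Vt).T
    t=w-R@b; return R,t,np.linalg.norm((B@R.T+t)-W,axis=1)
E
python3 - <<'E'
from h import *
B=np.array([[235,0],[-130,0],[235,320],[-130,320]])/1e3
T=tc([[408,44],[520,466],[32,140],[132,570]])
S=sc([[548,463],[115,310],[680,195],[283,77]])
for n,q in(("top",T),("scene",S)):
    W=ray(n,q,.064);R,t,e=fit2(B,W);print(n,np.degrees(np.arctan2(R[1,0],R[0,0])),t,e*1e3)
    inv=lambda q,z:(((ray(n,q,z)[:,:2]-t)@R)*1e3).round(1)
    if n=="top":
        print('bat top corners',inv(tc([[457,228],[627,190],[683,380],[518,428]]),.078))
        print('stop bar top edge',inv(tc([[230,265],[285,490]]),.084),'pin',inv(tc([[261,379]]),.074))
        print('guide bar edge',inv(tc([[256,203],[412,160]]),.084),'pin',inv(tc([[337,188]]),.074))
        print('bowl rim c',inv(tc([[580,305]]),.120))
        print('cup',inv(tc([[123,398]]),.124))
    else:
        print('bat top corners',inv(sc([[335,383],[247,503],[57,440],[140,318]]),.078))
        print('stop bar top edge',inv(sc([[246,160],[462,222]]),.084),'bottom',inv(sc([[246,172],[462,234]]),.064),'pin',inv(sc([[345,200]]),.074))
        print('guide bar edge',inv(sc([[495,275],[433,385]]),.084),'pin',inv(sc([[453,329]]),.074))
        print('bowl rim c',inv(sc([[183,365]]),.120))
E
```

```text
top 13.29984301297975 [0.52356069 0.00842877] [0.81330436 1.5754593  0.84128942 0.52308047]
bat top corners [[  69.5    0.9]
 [  64.9 -140.9]
 [ -97.3 -141.7]
 [-100.9   -4.2]]
stop bar top edge [[  85.   185.5]
 [-102.3  186.3]] pin [[ -9.6 184.1]]
guide bar edge [[129.6 153.1]
 [132.2  22.2]] pin [[127.8  86.7]]
bowl rim c [[-24.9 -73.6]]
cup [[ -6.1 287.6]]
scene 13.575892090158215 [0.52887796 0.00815477] [3.66522178 3.95340706 1.83874765 1.76968017]
bat top corners [[  64.9   -7.3]
 [  55.  -138.7]
 [ -94.6 -145.5]
 [ -97.7  -10.1]]
stop bar top edge [[-100.3  184.6]
 [  88.6  191.4]] bottom [[-103.6  191.4]
 [  87.4  198.7]] pin [[-10.6 185.1]]
guide bar edge [[133.8 145.9]
 [133.2  17.1]] pin [[122.7  86.4]]
bowl rim c [[-27.2 -74.1]]
```

```bash
cat >> h.py <<'E'
from scipy.spatial.transform import Rotation as Ro
YAW=np.radians(13.4); O=np.array([.525,.008,0])
RB=Ro.from_euler('z',YAW)
def b2w(p): return RB.apply(np.array(p,float)/1e3)+O
def w2b(p): return RB.inv().apply(np.array(p)-O)*1e3
def tool(xdir): # xdir: bench direction of tool x, tool y down
    x=RB.apply(np.array(xdir,float)); y=np.array([0,0,-1.]); return Ro.from_matrix(np.c_[x,y,np.cross(x,y)])
def delta(p,xdir):
    """bench target mm -> shift in tool axes mm (current), rotvec deg (tool)"""
    s=read_state();R=Ro.from_quat(s['ee_rot'])
    print('t',s['time'],'bench TCP',w2b(s['ee_pos']).round(1),'gap',round(s['finger_gap'],4),'F bench',RB.inv().apply(s['ft_force']).round(2),'q',s['joint_pos'].round(2))
    print('shift mm (tool now)',(R.inv().apply(b2w(p)-s['ee_pos'])*1e3).round(1),'after turn',(tool(xdir).inv().apply(b2w(p)-s['ee_pos'])*1e3).round(1),'turn deg',np.degrees((R.inv()*tool(xdir)).as_rotvec()).round(2))
E
python3 - <<'E'
from h import *
for x in ([0,1,0],[0,-1,0],[1,0,0],[-1,0,0]): print(x);delta([-17,-180,200],x)
print('turq/jar/brush world', ray('top',[[333,167],[375,173],[382,143],[350,215]],0.0).round(3), w2b(ray('top',[[333,167]],0.03)).round(0))
E
```

```text
[0, 1, 0]
t 0.1 bench TCP [-379.2 -496.1  241.4] gap 0.0852 F bench [ 0.02 -0.09  0.  ] q [-1.3   0.53  1.43 -0.    1.18 -0.18]
shift mm (tool now) [-421.3   42.  -231.5] after turn [ 316.1   41.4 -362.2] turn deg [1.0000e-01 1.0232e+02 8.0000e-02]
[0, -1, 0]
t 0.1 bench TCP [-379.2 -496.1  241.4] gap 0.0852 F bench [ 0.02 -0.09  0.  ] q [-1.3   0.53  1.43 -0.    1.18 -0.18]
shift mm (tool now) [-421.3   42.  -231.5] after turn [-316.1   41.4  362.2] turn deg [  0.08 -77.68  -0.09]
[1, 0, 0]
t 0.1 bench TCP [-379.2 -496.1  241.4] gap 0.0852 F bench [ 0.02 -0.09  0.  ] q [-1.3   0.53  1.43 -0.    1.18 -0.18]
shift mm (tool now) [-421.3   42.  -231.5] after turn [362.2  41.4 316.1] turn deg [-1.0000e-02 -1.6768e+02 -1.6000e-01]
[-1, 0, 0]
t 0.1 bench TCP [-379.2 -496.1  241.4] gap 0.0852 F bench [ 0.02 -0.09  0.  ] q [-1.3   0.53  1.43 -0.    1.18 -0.18]
shift mm (tool now) [-421.3   42.  -231.5] after turn [-362.2   41.4 -316.1] turn deg [ 1.100e-01  1.232e+01 -1.000e-02]
turq/jar/brush world [[ 0.581 -0.254  0.   ]
 [ 0.554 -0.409  0.   ]
 [ 0.67  -0.444  0.   ]
 [ 0.399 -0.306  0.   ]] [[ -11. -261.   30.]]
```

```bash
python3 - <<'E'
from h import *
delta([-17,80,200],[0,-1,0])
E
```

```text
t 0.1 bench TCP [-379.2 -496.1  241.4] gap 0.0852 F bench [ 0.02 -0.09  0.  ] q [-1.3   0.53  1.43 -0.    1.18 -0.18]
shift mm (tool now) [-476.8   42.5 -485.5] after turn [-576.1   41.4  362.2] turn deg [  0.08 -77.68  -0.09]
```

Emit:
send_rows([
  [[-0.7, 0, -0.7], [0, 0, 0], 1],
  [[-0.7, 0, -0.7], [0, 0, 0], 1],
  [[-0.7, 0, -0.7], [0, 0, 0], 1],
  [[-0.7, 0, -0.7], [0, 0, 0], 1],
  [[-0.7, 0, -0.7], [0, 0, 0], 1],
])

```text
time: 0.52
ee_pos: [0.3353, -0.3785, 0.2379]
ee_rot: [0.154, -0.689, 0.691, -0.153]
ft_force: [1.3, 0.5, -0.7]
finger_gap: 0.0854
```

Emit:
send_rows([
  [[-0.7, 0, -0.7], [0, 0, 0], 1],
  [[-0.7, 0, -0.7], [0, 0, 0], 1],
  [[-0.7, 0, -0.7], [0, 0, 0], 1],
  [[-0.7, 0, -0.7], [0, 0, 0], 1],
  [[-0.7, 0, -0.7], [0, 0, 0], 1],
])

```text
time: 0.93
ee_pos: [0.4033, -0.1824, 0.2362]
ee_rot: [-0.153, 0.691, -0.69, 0.151]
ft_force: [0.1, 0.6, -0.3]
finger_gap: 0.0852
```

```bash
python3 - <<'E'
from h import *
delta([-17,80,200],[0,-1,0])
E
```

```text
t 0.9333 bench TCP [-162.5 -157.1  236.2] gap 0.0852 F bench [ 0.28  0.51 -0.32] q [-0.68  0.29  1.88 -0.    0.97  0.46]
shift mm (tool now) [-189.5   35.9 -203.7] after turn [-237.1   36.2  145.5] turn deg [ 1.400e-01 -7.863e+01  7.000e-02]
```

Emit:
send_rows([
  [[-0.7, 0, -0.7], [0, 0, 0], 1],
  [[-0.7, 0, -0.7], [0, 0, 0], 1],
  [[-0.7, 0, -0.7], [0, 0, 0], 1],
  [[-0.7, 0, -0.7], [0, 0, 0], 1],
  [[-0.7, 0, -0.7], [0, 0, 0], 1],
])

```text
time: 1.35
ee_pos: [0.472, 0.0136, 0.2355]
ee_rot: [-0.153, 0.691, -0.69, 0.15]
ft_force: [0.5, -0.8, 0.7]
finger_gap: 0.0854
```

Emit:
send_rows([
  [[-0.5, 0, -0.7], [0, 0, 0], 1],
  [[0, 0, 0], [0, -1, 0], 1],
  [[0, 0, 0], [0, -1, 0], 1],
  [[0, 0, 0], [0, -1, 0], 1],
  [[0, 0, 0], [0, -1, 0], 1],
])

```text
time: 1.77
ee_pos: [0.4794, 0.06, 0.2343]
ee_rot: [-0.303, 0.641, -0.638, 0.301]
ft_force: [1.5, 0.1, -0.3]
finger_gap: 0.0854
```

Emit:
send_rows([
  [[0, 0, 0], [0, -1, 0], 1],
  [[0, 0, 0], [0, -1, 0], 1],
  [[0, 0, 0], [0, -1, 0], 1],
  [[0, 0, 0], [0, -1, 0], 1],
  [[0, 0, 0], [0, -1, 0], 1],
])

```text
time: 2.18
ee_pos: [0.4775, 0.0614, 0.2326]
ee_rot: [-0.467, 0.536, -0.529, 0.463]
ft_force: [0.6, 0.4, -0.1]
finger_gap: 0.0852
```

Emit:
send_rows([
  [[0, 0, 0], [0, -1, 0], 1],
  [[0, 0, 0], [0, -1, 0], 1],
  [[0, 0, 0], [0, -1, 0], 1],
  [[0, 0, 0], [0, -1, 0], 1],
])

```text
time: 2.52
ee_pos: [0.4761, 0.0616, 0.2313]
ee_rot: [0.572, -0.423, 0.414, -0.569]
ft_force: [-0.9, 0.5, 0.0]
finger_gap: 0.0853
```

```bash
python3 - <<'E'
from h import *
delta([-17,80,80],[0,-1,0])
E
```

```text
t 2.5167 bench TCP [-35.1  63.5 231.3] gap 0.0853 F bench [-0.73  0.73  0.01] q [-0.11  0.35  1.79  0.    1.01 -0.41]
shift mm (tool now) [-14.  151.2  21. ] after turn [-16.5 151.3  18.1] turn deg [ 0.66  4.08 -0.44]
```

Emit:
send_rows([
  [[0, 0, 0], [0.11, 0.68, -0.07], 1],
  [[0, 1, 0.4], [0, 0, 0], 1],
  [[0, 1, 0], [0, 0, 0], 1],
  [[0, 1, 0], [0, 0, 0], 1],
  [[0, 0.5, 0], [0, 0, 0], 1],
])

```text
time: 2.93
ee_pos: [0.4992, 0.0649, 0.0949]
ee_rot: [-0.551, 0.431, -0.444, 0.559]
ft_force: [-1.1, 0.5, -1.0]
finger_gap: 0.0853
```

```bash
python3 - <<'E'
from h import *
delta([-17,80,80],[0,-1,0])
for n in("scene","top"):
    im=camera(n)[:,:,::-1]; cv2.imwrite(f"pics/{n}1.png",im)
    c=im[100:275,195:375] if n=="scene" else im[110:245,155:315]
    cv2.imwrite(f"pics/{n}1c.png",cv2.resize(c,None,fx=3.2,fy=3.2,interpolation=cv2.INTER_CUBIC))
E
```

```text
t 2.9333 bench TCP [-12.   61.3  94.9] gap 0.0853 F bench [-0.95  0.78 -0.96] q [-0.09  0.6   1.87  0.    0.64 -0.33]
shift mm (tool now) [-18.8  14.7  -5.3] after turn [-18.7  14.9  -5. ] turn deg [-1.17  0.12  0.39]
```

View pics/scene1c.png

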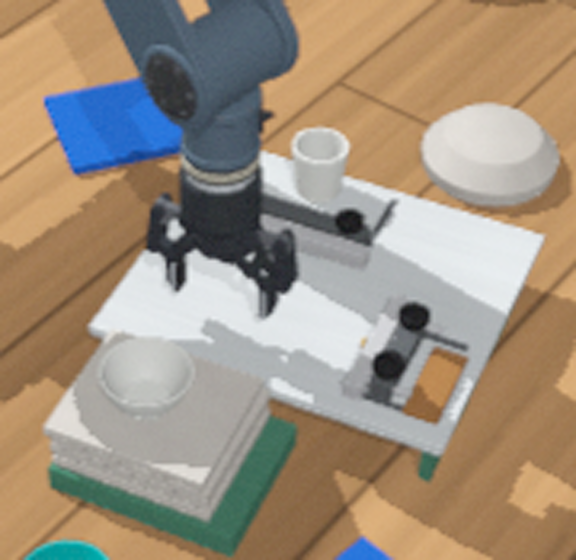

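Emit:
send_rows([
  [[0, 0.1, 0], [-0.2, 0, 0.07], 1],
  [[0, 0.1, 0], [0, 0, 0], 1],
  [[0, 0, 0], [0, 0, 0], 1],
])

```text
time: 3.28
ee_pos: [0.4992, 0.0649, 0.0881]
ee_rot: [0.556, -0.439, 0.436, -0.554]
ft_force: [0.2, 0.6, -0.5]
finger_gap: 0.0855
```

Emit:
send_rows([
  [[0, 0.05, 0], [0, 0, 0], 1],
  [[0, 0.05, 0], [0, 0, 0], 1],
  [[0, 0, 0], [0, 0, 0], 1],
])

```text
time: 3.53
ee_pos: [0.5018, 0.0647, 0.0871]
ee_rot: [-0.555, 0.437, -0.438, 0.556]
ft_force: [-0.7, -0.2, 0.0]
finger_gap: 0.0853
```

Emit:
send_rows([
  [[0, 0.1, 0], [0, 0, 0], 1],
  [[0, 0.05, 0], [0, 0, 0], 1],
  [[0, 0, 0], [0, 0, 0], 1],
])

```text
time: 3.78
ee_pos: [0.5027, 0.0646, 0.0822]
ee_rot: [-0.554, 0.436, -0.439, 0.557]
ft_force: [-0.4, 1.0, -0.1]
finger_gap: 0.0854
```

Emit:
send_rows([
  [[0, 0.05, 0], [0, 0, 0], 1],
  [[0, 0.05, 0], [0, 0, 0], 1],
])

```text
time: 3.95
ee_pos: [0.5028, 0.0646, 0.0783]
ee_rot: [-0.554, 0.436, -0.439, 0.557]
ft_force: [-0.7, -0.1, -0.6]
finger_gap: 0.0853
```

Emit:
send_rows([
  [[0, 0.05, 0], [0, 0, 0], 1],
  [[0, 0.05, 0], [0, 0, 0], 1],
])

```text
time: 4.12
ee_pos: [0.5028, 0.0647, 0.0738]
ee_rot: [-0.554, 0.436, -0.439, 0.557]
ft_force: [-0.2, 0.1, -0.5]
finger_gap: 0.0855
```

Emit:
send_rows([
  [[0, 0.05, 0], [0, 0, 0], 1],
  [[0, 0.0, 0], [0, 0, 0], 1],
])

```text
time: 4.28
ee_pos: [0.5024, 0.0647, 0.071]
ee_rot: [-0.554, 0.436, -0.439, 0.556]
ft_force: [-0.4, -0.3, 0.1]
finger_gap: 0.0855
```

Emit:
send_rows([
  [[0, 0.05, 0], [0, 0, 0], 1],
  [[0, 0.0, 0], [0, 0, 0], 1],
])

```text
time: 4.45
ee_pos: [0.5023, 0.0647, 0.0685]
ee_rot: [-0.554, 0.436, -0.439, 0.556]
ft_force: [-0.3, 0.0, 0.0]
finger_gap: 0.0854
```

Emit:
send_rows([
  [[0, 0.05, 0], [0, 0, 0], 1],
  [[0, 0.0, 0], [0, 0, 0], 1],
])

```text
time: 4.62
ee_pos: [0.5024, 0.0647, 0.0663]
ee_rot: [-0.554, 0.436, -0.439, 0.556]
ft_force: [-0.4, -0.5, -0.3]
finger_gap: 0.0854
```

Emit:
send_rows([
  [[0, 0.05, 0], [0, 0, 0], 1],
])

```text
time: 4.7
ee_pos: [0.5026, 0.0647, 0.0644]
ee_rot: [-0.554, 0.436, -0.439, 0.557]
ft_force: [0.2, 1.4, -0.5]
finger_gap: 0.0853
```

Emit:
send_rows([
  [[0, 0.04, 0], [0, 0, 0], 1],
])

```text
time: 4.78
ee_pos: [0.5026, 0.0647, 0.0627]
ee_rot: [-0.554, 0.436, -0.439, 0.557]
ft_force: [-0.1, 1.3, 0.7]
finger_gap: 0.0853
```

Emit:
send_rows([
  [[0, 0.04, 0], [0, 0, 0], 1],
])

```text
time: 4.87
ee_pos: [0.5027, 0.0647, 0.0619]
ee_rot: [-0.554, 0.436, -0.439, 0.556]
ft_force: [-2.1, 0.4, 27.4]
finger_gap: 0.0856
```

```bash
python3 - <<'E'
from h import *
s=read_state();print(s['ee_pos'],s['ft_force'])
for n in("scene",):
    im=camera(n)[:,:,::-1]; cv2.imwrite(f"pics/{n}2.png",im)
    c=im[150:250,220:320]
    cv2.imwrite(f"pics/{n}2c.png",cv2.resize(c,None,fx=6,fy=6,interpolation=cv2.INTER_CUBIC))
E
```

```text
[0.50271868 0.0646504  0.06186859] [-2.09543308  0.40558035 27.38561854]
```

View pics/scene2c.png

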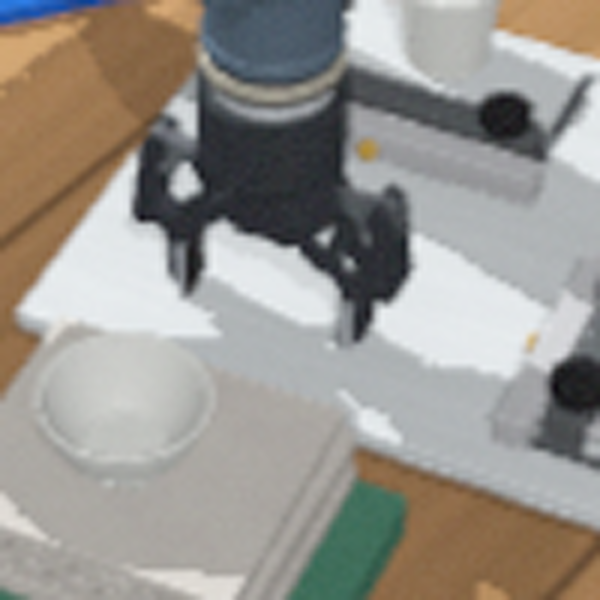

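Emit:
send_rows([
  [[0, -0.5, 0], [0, 0, 0], 1],
  [[0, -1, 0], [0, 0, 0], 1],
  [[0, -1, 0], [0, 0, 0], 1],
  [[0, -0.5, 0], [0, 0, 0], 1],
])

```text
time: 5.25
ee_pos: [0.4987, 0.0647, 0.181]
ee_rot: [0.557, -0.441, 0.435, -0.554]
ft_force: [0.7, 0.6, -0.5]
finger_gap: 0.0855
```

Emit:
send_rows([
  [[1, 0, 0], [0, 0, 0], 1],
  [[1, 0, 0], [0, 0, 0], 1],
  [[1, 0, 0], [0, 0, 0], 1],
  [[1, 0, 0], [0, 0, 0], 1],
  [[1, 0, 0], [0, 0, 0], 1],
])

```text
time: 5.67
ee_pos: [0.5486, -0.1273, 0.1886]
ee_rot: [-0.558, 0.433, -0.434, 0.56]
ft_force: [0.6, 1.2, 0.1]
finger_gap: 0.0854
```

```bash
python3 - <<'E'
from h import *
delta([-17,-172,67],[0,-1,0])
E
```

```text
t 5.6667 bench TCP [  -8.4 -137.1  188.6] gap 0.0854 F bench [0.87 1.05 0.13] q [-0.43  0.51  1.65  0.    0.98 -0.68]
shift mm (tool now) [ 34.8 121.5  -9.6] after turn [ 34.9 121.6  -8.6] turn deg [-0.18  1.04 -0.03]
```

Emit:
send_rows([
  [[0.9, 0, -0.2], [0, 0.17, 0], 1],
  [[0, 0, 0], [0, 0, 0], 1],
])

```text
time: 5.83
ee_pos: [0.5531, -0.1741, 0.1891]
ee_rot: [-0.553, 0.436, -0.443, 0.554]
ft_force: [0.3, 1.2, 1.1]
finger_gap: 0.0853
```

```bash
python3 - <<'E'
from h import *
delta([-17,-172,67],[0,-1,0])
E
```

```text
t 5.8333 bench TCP [ -14.9 -183.6  189.1] gap 0.0853 F bench [0.55 1.15 1.12] q [-0.5   0.53  1.61  0.    0.99 -0.73]
shift mm (tool now) [-12.4 122.   -3.1] after turn [-11.6 122.1  -2.1] turn deg [-0.46 -0.33  0.39]
```

Emit:
send_rows([
  [[-0.2, 0.5, 0], [-0.07, -0.05, 0.06], 1],
  [[0, 0.7, 0], [0, 0, 0], 1],
  [[0, 0.7, 0], [0, 0, 0], 1],
  [[0, 0.6, 0], [0, 0, 0], 1],
  [[0, 0, 0], [0, 0, 0], 1],
])

```text
time: 6.25
ee_pos: [0.5537, -0.1714, 0.0876]
ee_rot: [-0.552, 0.438, -0.444, 0.554]
ft_force: [-0.1, 0.2, -1.1]
finger_gap: 0.085
```

```bash
python3 - <<'E'
from h import *
delta([-17,-172,67],[0,-1,0])
for n in("scene","top"):
    im=camera(n)[:,:,::-1]; cv2.imwrite(f"pics/{n}3.png",im)
    c=im[150:280,200:300] if n=="scene" else im[110:245,225:345]
    cv2.imwrite(f"pics/{n}3c.png",cv2.resize(c,None,fx=4.4,fy=4.4,interpolation=cv2.INTER_CUBIC))
E
```

```text
t 6.25 bench TCP [ -13.7 -181.2   87.6] gap 0.085 F bench [-0.09  0.23 -1.08] q [-0.49  0.68  1.68  0.    0.78 -0.72]
shift mm (tool now) [-9.3 20.5 -3.6] after turn [-9.2 20.6 -3.3] turn deg [-0.39 -0.49  0.32]
```

View pics/scene3c.png

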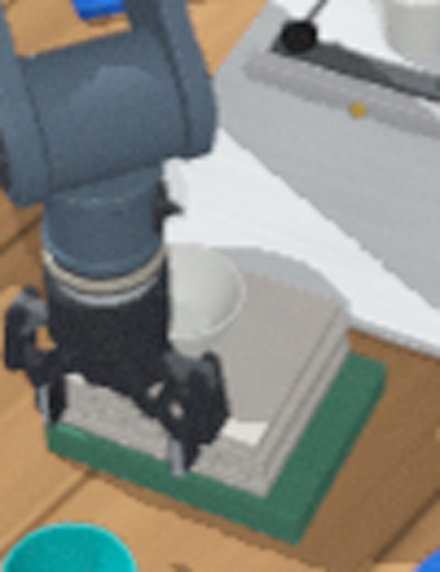

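View pics/top3c.png

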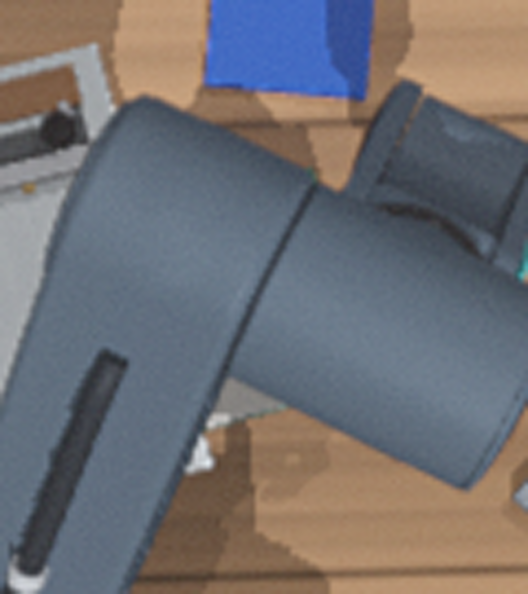

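Emit:
send_rows([
  [[0, 0.3, 0], [-0.06, -0.08, 0.05], 1],
  [[0, 0.15, 0], [0, 0, 0], 1],
  [[0, 0.05, 0], [0, 0, 0], 1],
  [[0, 0, 0], [0, 0, 0], 1],
])

```text
time: 6.68
ee_pos: [0.5595, -0.1732, 0.0744]
ee_rot: [-0.554, 0.432, -0.443, 0.557]
ft_force: [-0.1, -0.3, -0.3]
finger_gap: 0.0854
```

```bash
python3 - <<'E'
from h import *
delta([-17,-160,67],[0,-1,0])
E
```

```text
t 6.6833 bench TCP [  -8.5 -184.2   74.4] gap 0.0854 F bench [-0.21 -0.3  -0.28] q [-0.49  0.71  1.67  0.    0.75 -0.73]
shift mm (tool now) [-24.3   7.   -8.6] after turn [-24.2   7.4  -8.5] turn deg [-0.67  0.14  0.57]
```

Emit:
send_rows([
  [[-0.1, 0.15, -0.2], [-0.11, 0, 0.1], 1],
  [[-0.1, 0.1, 0], [0, 0, 0], 1],
  [[0, 0, 0], [0, 0, 0], 1],
])

```text
time: 6.93
ee_pos: [0.55, -0.1672, 0.0651]
ee_rot: [-0.555, 0.437, -0.438, 0.556]
ft_force: [0.5, 0.4, -0.0]
finger_gap: 0.0854
```

```bash
python3 - <<'E'
from h import *
delta([-17,-160,67],[0,-1,0])
E
```

```text
t 6.9333 bench TCP [ -16.3 -176.3   65.1] gap 0.0854 F bench [ 0.53  0.24 -0.  ] q [-0.49  0.72  1.69  0.    0.73 -0.73]
shift mm (tool now) [-16.3  -1.9  -0.7] after turn [-16.3  -1.9  -0.7] turn deg [-0.09  0.15  0.04]
```

Emit:
send_rows([
  [[-0.1, -0.08, 0], [0, 0, 0], 1],
  [[-0.1, 0, 0], [0, 0, 0], 1],
  [[-0.1, 0, 0], [0, 0, 0], 1],
  [[-0.1, 0, 0], [0, 0, 0], 1],
])

```text
time: 7.27
ee_pos: [0.546, -0.1507, 0.0689]
ee_rot: [-0.555, 0.437, -0.439, 0.556]
ft_force: [0.4, -0.2, 0.5]
finger_gap: 0.0856
```

```bash
python3 - <<'E'
from h import *
delta([-17,-150,68],[0,-1,0])
E
```

```text
t 7.2667 bench TCP [ -16.4 -159.3   68.9] gap 0.0856 F bench [ 0.35 -0.31  0.46] q [-0.47  0.7   1.71  0.    0.72 -0.7 ]
shift mm (tool now) [-9.3  0.9 -0.6] after turn [-9.3  0.9 -0.6] turn deg [-0.12  0.1   0.07]
```

Good height. Push on in small steps.

Emit:
send_rows([
  [[-0.1, 0.02, 0], [0, 0, 0], 1],
  [[-0.1, 0, 0], [0, 0, 0], 1],
  [[-0.1, 0, 0], [0, 0, 0], 1],
])

```text
time: 7.52
ee_pos: [0.5433, -0.1381, 0.0685]
ee_rot: [-0.555, 0.436, -0.439, 0.556]
ft_force: [0.2, -2.9, 0.1]
finger_gap: 0.0854
```

Emit:
send_rows([
  [[-0.12, 0, 0], [0, 0, 0], 1],
  [[-0.12, 0, 0], [0, 0, 0], 1],
  [[-0.12, 0, 0], [0, 0, 0], 1],
])

```text
time: 7.77
ee_pos: [0.5409, -0.1241, 0.0686]
ee_rot: [-0.556, 0.434, -0.44, 0.556]
ft_force: [0.8, -1.7, -0.2]
finger_gap: 0.0851
```

```bash
python3 - <<'E'
from h import *
delta([-17,46,68],[0,-1,0])
im=camera("scene")[:,:,::-1]
cv2.imwrite(f"pics/s4c.png",cv2.resize(im[130:280,200:330],None,fx=4,fy=4,interpolation=cv2.INTER_CUBIC))
E
```

```text
t 7.7667 bench TCP [ -15.2 -132.2   68.6] gap 0.0851 F bench [ 0.4  -1.86 -0.23] q [-0.43  0.69  1.75 -0.    0.7  -0.66]
shift mm (tool now) [-178.2   -0.5   -1.2] after turn [-178.2    0.6   -1.8] turn deg [-0.3   0.21  0.35]
```

View pics/s4c.png

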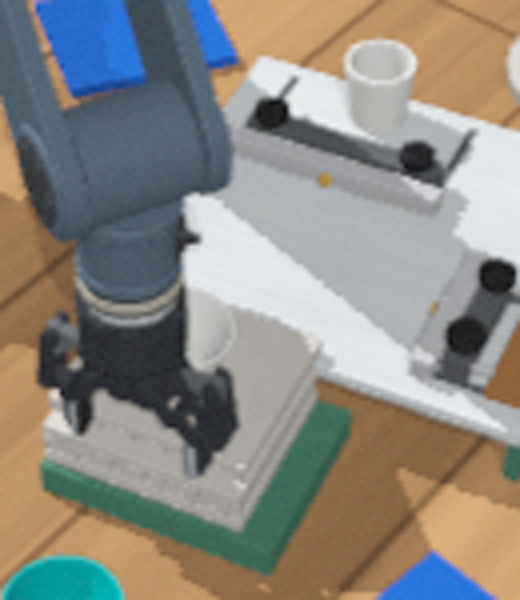

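Emit:
send_rows([
  [[-0.15, 0, 0], [-0.04, 0.03, 0.05], 1],
  [[-0.15, 0, 0], [0, 0, 0], 1],
  [[-0.15, 0, 0], [0, 0, 0], 1],
  [[-0.15, 0, 0], [0, 0, 0], 1],
  [[-0.15, 0, 0], [0, 0, 0], 1],
])

```text
time: 8.23
ee_pos: [0.5339, -0.0925, 0.0688]
ee_rot: [-0.555, 0.438, -0.439, 0.555]
ft_force: [0.7, -2.4, -1.2]
finger_gap: 0.0854
```

Emit:
send_rows([
  [[-0.15, 0, 0], [0, 0, 0], 1],
  [[-0.15, 0, 0], [0, 0, 0], 1],
  [[-0.15, 0, 0], [0, 0, 0], 1],
  [[-0.15, 0, 0], [0, 0, 0], 1],
  [[-0.15, 0, 0], [0, 0, 0], 1],
])

```text
time: 8.65
ee_pos: [0.5267, -0.0603, 0.0693]
ee_rot: [-0.555, 0.437, -0.44, 0.555]
ft_force: [-0.2, -4.1, 2.0]
finger_gap: 0.0853
```

```bash
python3 - <<'E'
from h import *
delta([-17,46,68],[0,-1,0])
im=camera("scene")[:,:,::-1]
cv2.imwrite(f"pics/s5c.png",cv2.resize(im[130:280,200:330],None,fx=4,fy=4,interpolation=cv2.INTER_CUBIC))
E
```

```text
t 8.65 bench TCP [-14.2 -66.8  69.3] gap 0.0853 F bench [-1.1  -3.95  1.96] q [-0.32  0.67  1.81 -0.    0.66 -0.56]
shift mm (tool now) [-112.8    1.    -2.8] after turn [-112.8    1.3   -2.8] turn deg [-0.17  0.02  0.15]
```

View pics/s5c.png

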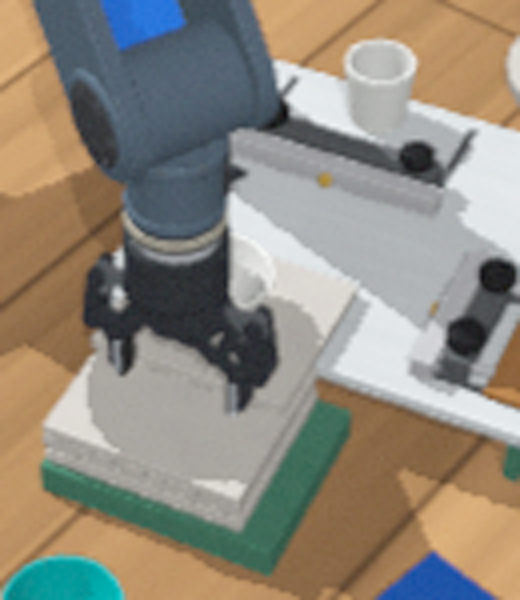

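Emit:
send_rows([
  [[-0.15, 0.02, 0], [0, 0, 0], 1],
  [[-0.15, 0, 0], [0, 0, 0], 1],
  [[-0.15, 0, 0], [0, 0, 0], 1],
  [[-0.15, 0, 0], [0, 0, 0], 1],
  [[-0.15, 0, 0], [0, 0, 0], 1],
])

```text
time: 9.12
ee_pos: [0.5184, -0.0274, 0.0682]
ee_rot: [-0.554, 0.438, -0.439, 0.555]
ft_force: [0.9, -3.4, -0.3]
finger_gap: 0.0852
```

Emit:
send_rows([
  [[-0.15, 0.02, 0], [0, 0, 0], 1],
  [[-0.15, 0, 0], [0, 0, 0], 1],
  [[-0.15, 0, 0], [0, 0, 0], 1],
  [[-0.15, 0, 0], [0, 0, 0], 1],
  [[-0.15, 0, 0], [0, 0, 0], 1],
])

```text
time: 9.53
ee_pos: [0.5105, 0.0051, 0.0672]
ee_rot: [-0.555, 0.438, -0.439, 0.555]
ft_force: [0.6, -1.9, 1.8]
finger_gap: 0.0853
```

```bash
python3 - <<'E'
from h import *
delta([-17,35,68],[0,-1,0])
im=camera("scene")[:,:,::-1]
cv2.imwrite(f"pics/s6c.png",cv2.resize(im[130:280,200:330],None,fx=4,fy=4,interpolation=cv2.INTER_CUBIC))
E
```

```text
t 9.5333 bench TCP [-14.8   0.5  67.2] gap 0.0853 F bench [ 0.17 -1.95  1.76] q [-0.21  0.66  1.86 -0.    0.62 -0.44]
shift mm (tool now) [-34.5  -0.8  -2.2] after turn [-34.5  -0.8  -2.2] turn deg [-0.12 -0.02  0.07]
```

View pics/s6c.png

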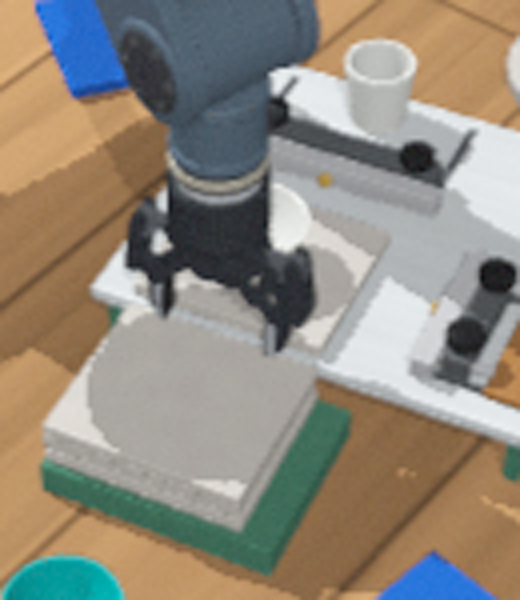

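Emit:
send_rows([
  [[-0.12, 0, 0], [0, 0, 0], 1],
  [[-0.12, 0, 0], [0, 0, 0], 1],
  [[-0.12, 0, 0], [0, 0, 0], 1],
  [[-0.12, 0, 0], [0, 0, 0], 1],
  [[-0.1, 0, 0], [0, 0, 0], 1],
])

```text
time: 10.0
ee_pos: [0.5038, 0.0308, 0.0672]
ee_rot: [-0.555, 0.438, -0.438, 0.555]
ft_force: [1.1, -2.2, 0.0]
finger_gap: 0.0855
```

```bash
python3 - <<'E'
from h import *
delta([-17,35,68],[0,-1,0])
E
```

```text
t 10.0 bench TCP [-15.4  27.1  67.2] gap 0.0855 F bench [ 0.52 -2.41  0.02] q [-0.16  0.66  1.87  0.    0.61 -0.39]
shift mm (tool now) [-7.9 -0.8 -1.6] after turn [-7.9 -0.8 -1.6] turn deg [-0.05 -0.    0.01]
```

Emit:
send_rows([
  [[-0.05, 0, 0], [0, 0, 0], 1],
])

```text
time: 10.08
ee_pos: [0.503, 0.0333, 0.0672]
ee_rot: [-0.555, 0.438, -0.438, 0.555]
ft_force: [0.8, -3.2, -0.6]
finger_gap: 0.0854
```

Emit:
send_rows([
  [[-0.05, 0, 0], [0, 0, 0], 1],
])

```text
time: 10.17
ee_pos: [0.5025, 0.0356, 0.0672]
ee_rot: [-0.555, 0.438, -0.438, 0.555]
ft_force: [1.7, -2.4, -0.3]
finger_gap: 0.0855
```

Emit:
send_rows([
  [[-0.04, 0, 0], [0, 0, 0], 1],
])

```text
time: 10.25
ee_pos: [0.5021, 0.0374, 0.0672]
ee_rot: [-0.555, 0.438, -0.438, 0.555]
ft_force: [-0.0, -3.4, 0.1]
finger_gap: 0.0857
```

Emit:
send_rows([
  [[-0.03, 0, 0], [0, 0, 0], 1],
])

```text
time: 10.33
ee_pos: [0.5018, 0.0387, 0.0672]
ee_rot: [-0.555, 0.438, -0.438, 0.555]
ft_force: [0.4, -4.0, -0.8]
finger_gap: 0.0852
```

Emit:
send_rows([
  [[-0.03, 0, 0], [0, 0, 0], 1],
])

```text
time: 10.42
ee_pos: [0.5015, 0.0398, 0.0672]
ee_rot: [-0.555, 0.438, -0.438, 0.555]
ft_force: [1.3, -2.9, -0.4]
finger_gap: 0.0854
```

Emit:
send_rows([
  [[-0.025, 0, 0], [0, 0, 0], 1],
])

```text
time: 10.5
ee_pos: [0.5013, 0.0408, 0.0672]
ee_rot: [-0.555, 0.438, -0.438, 0.555]
ft_force: [1.4, -3.2, 0.0]
finger_gap: 0.0854
```

Emit:
send_rows([
  [[-0.025, 0, 0], [0, 0, 0], 1],
])

```text
time: 10.58
ee_pos: [0.5012, 0.0416, 0.0672]
ee_rot: [0.555, -0.438, 0.438, -0.555]
ft_force: [0.2, -4.1, 0.0]
finger_gap: 0.0852
```

Emit:
send_rows([
  [[-0.025, 0, 0], [0, 0, 0], 1],
])

```text
time: 10.67
ee_pos: [0.5011, 0.0423, 0.0672]
ee_rot: [0.555, -0.437, 0.438, -0.555]
ft_force: [1.4, -5.6, 0.4]
finger_gap: 0.0854
```

```bash
python3 - <<'E'
from h import *
delta([-17,35,68],[0,-1,0])
im=camera("scene")[:,:,::-1]
cv2.imwrite(f"pics/s7c.png",cv2.resize(im[140:230,230:330],None,fx=6,fy=6,interpolation=cv2.INTER_CUBIC))
E
```

```text
t 10.6667 bench TCP [-15.3  39.   67.2] gap 0.0854 F bench [ 0.1  -5.73  0.41] q [-0.14  0.66  1.87 -0.    0.61 -0.37]
shift mm (tool now) [ 3.9 -0.8 -1.7] after turn [ 4.  -0.8 -1.7] turn deg [-0.05  0.07  0.08]
```

View pics/s7c.png

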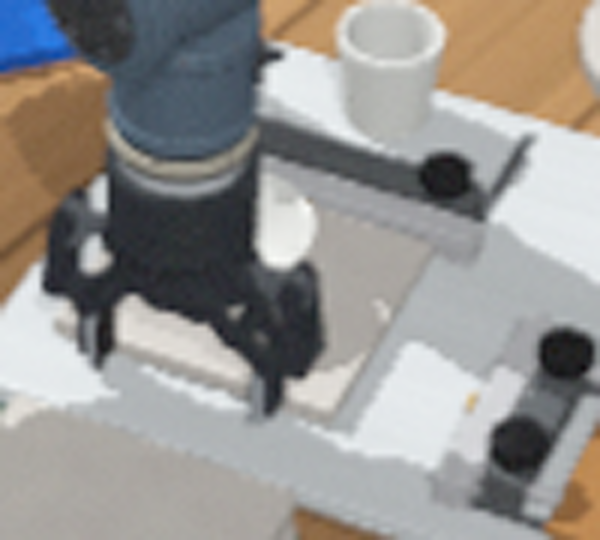

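Emit:
send_rows([
  [[-0.025, 0, 0], [0, 0, 0], 1],
])

```text
time: 10.8
ee_pos: [0.5013, 0.0426, 0.0672]
ee_rot: [0.556, -0.436, 0.439, -0.555]
ft_force: [0.3, -9.5, -0.3]
finger_gap: 0.0853
```

Emit:
send_rows([
  [[-0.02, 0, 0], [0, 0, 0], 1],
])

```text
time: 10.88
ee_pos: [0.5013, 0.0425, 0.0672]
ee_rot: [0.556, -0.436, 0.439, -0.555]
ft_force: [0.4, -7.6, -1.1]
finger_gap: 0.0854
```

Emit:
send_rows([
  [[0.3, 0, 0], [0, 0, 0], 1],
  [[0.4, -0.2, 0], [0, 0, 0], 1],
  [[0, -1, 0], [0, 0, 0], 1],
  [[0, -1, 0], [0, 0, 0], 1],
  [[0, -0.8, 0], [0, 0, 0], 1],
])

```text
time: 11.3
ee_pos: [0.5008, 0.0159, 0.182]
ee_rot: [0.559, -0.447, 0.429, -0.551]
ft_force: [1.2, 0.1, 0.1]
finger_gap: 0.0853
```

```bash
python3 - <<'E'
from h import *
delta([-124,116,170],[-1,0,0])
for n in("scene","top"):
    im=camera(n)[:,:,::-1]; cv2.imwrite(f"pics/{n}8.png",im)
    c=im[125:275,195:375] if n=="scene" else im[110:245,155:315]
    k=4 if n=="scene" else 4.4
    cv2.imwrite(f"pics/{n}8c.png",cv2.resize(c,None,fx=k,fy=k,interpolation=cv2.INTER_CUBIC))
E
```

```text
t 11.3 bench TCP [-21.7  13.3 182. ] gap 0.0853 F bench [ 1.15 -0.19  0.1 ] q [-0.19  0.46  1.78  0.    0.93 -0.43]
shift mm (tool now) [-102.5   15.8 -101.9] after turn [ 102.3   12.  -102.7] turn deg [ 1.67 89.98  0.53]
```

View pics/scene8c.png

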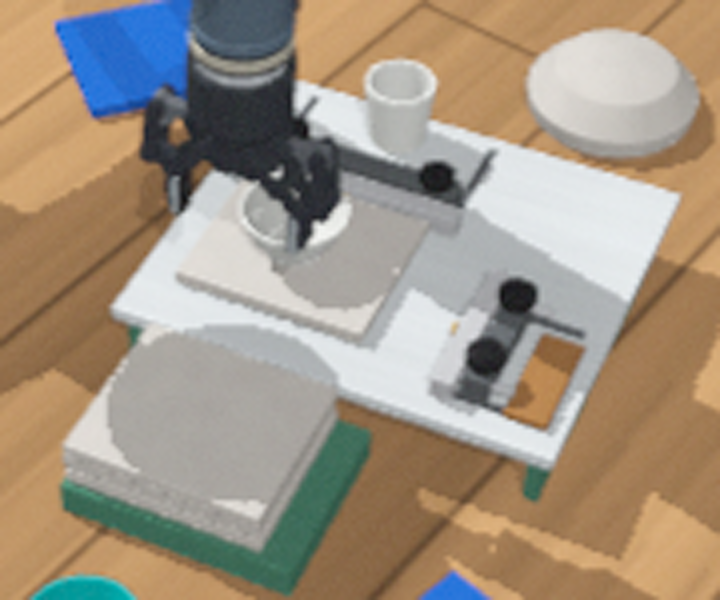

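View pics/top8c.png

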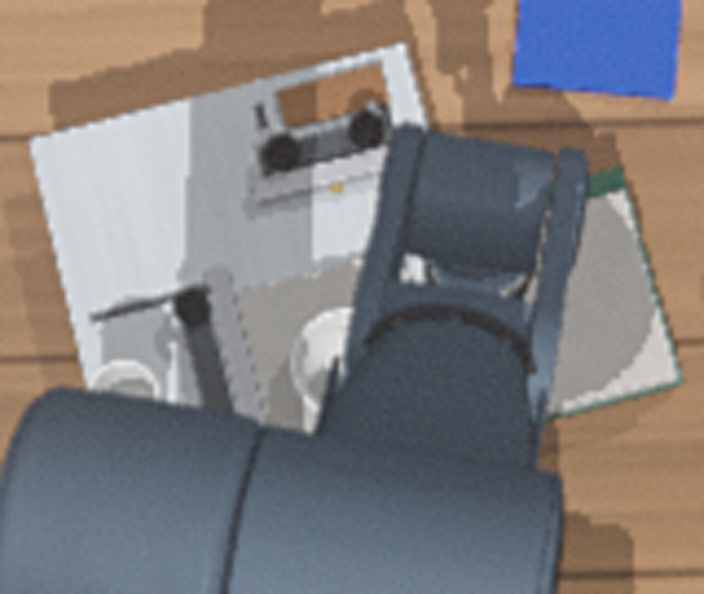

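```bash
python3 - <<'E'
from h import *
R=Ro.from_euler('z',13.4,degrees=True)
for nm,pts in (("corners",[[177,273],[365,334],[435,225]]),("orig corner refs landing",[[115,310],[548,463]])):
    z=.076 if nm=="corners" else .064
    print(nm,w2b(ray("scene",sc(pts),z)).round(1))
E
```

```text
corners [[-91.6  46.9  76. ]
 [ 68.2  50.1  76. ]
 [ 70.9 186.4  76. ]]
orig corner refs landing [[-1.224e+02 -2.000e-01  6.400e+01]
 [ 2.352e+02 -6.000e-01  6.400e+01]]
```

Emit:
send_rows([
  [[-0.65, 0, -0.65], [0, 0, 0], 1],
  [[-0.65, 0, -0.65], [0, 0, 0], 1],
  [[-0.65, 0, -0.6], [0, 0, 0], 1],
  [[-0.65, 0, -0.6], [0, 0, 0], 1],
  [[0, 0, 0], [0, 1, 0], 1],
])

```text
time: 11.82
ee_pos: [0.3779, 0.0947, 0.1852]
ee_rot: [0.531, -0.476, 0.463, -0.527]
ft_force: [-1.0, 0.1, -0.1]
finger_gap: 0.0853
```

Emit:
send_rows([
  [[0, 0, 0], [0, 1, 0], 1],
  [[0, 0, 0], [0, 1, 0], 1],
  [[0, 0, 0], [0, 1, 0], 1],
  [[0, 0, 0], [0, 1, 0], 1],
  [[0, 0, 0], [0, 1, 0], 1],
])

```text
time: 12.23
ee_pos: [0.3679, 0.0978, 0.1816]
ee_rot: [-0.389, 0.605, -0.585, 0.375]
ft_force: [0.6, -0.6, 0.6]
finger_gap: 0.0855
```

Emit:
send_rows([
  [[0, 0, 0], [0, 1, 0], 1],
  [[0, 0, 0], [0, 1, 0], 1],
  [[0, 0, 0], [0, 1, 0], 1],
  [[0, 0, 0], [0, 1, 0], 1],
  [[0, 0, 0], [0, 1, 0], 1],
])

```text
time: 12.65
ee_pos: [0.362, 0.099, 0.1777]
ee_rot: [-0.219, 0.688, -0.665, 0.19]
ft_force: [-0.3, -0.3, 0.6]
finger_gap: 0.0852
```

```bash
python3 - <<'E'
from h import *
delta([-124,112,140],[-1,0,0])
E
```

```text
t 12.65 bench TCP [-137.5  126.3  177.7] gap 0.0852 F bench [-0.34 -0.25  0.61] q [-0.05  0.33  2.07  0.02  0.78  0.92]
shift mm (tool now) [-8.8 36.7 19.7] after turn [-13.5  37.7  14.3] turn deg [ 2.11 20.21  2.07]
```

Emit:
send_rows([
  [[0, 0, 0.3], [0.15, 1, 0.1], 1],
  [[0, 0, 0], [0.1, 0.9, 0.1], 1],
  [[-0.2, 0, 0.1], [0.1, 0.9, 0.1], 1],
  [[0, 0, 0], [0, 0.7, 0], 1],
  [[0, 0, 0], [0, 0, 0], 1],
])

```text
time: 13.07
ee_pos: [0.3723, 0.0888, 0.173]
ee_rot: [-0.074, 0.706, -0.702, 0.063]
ft_force: [-0.1, -0.8, 0.3]
finger_gap: 0.0854
```

```bash
python3 - <<'E'
from h import *
delta([-124,112,140],[-1,0,0])
E
```

```text
t 13.0667 bench TCP [-129.8  114.   173. ] gap 0.0854 F bench [-0.33 -0.74  0.34] q [-0.06  0.34  2.08  0.    0.74  1.31]
shift mm (tool now) [-6.4 32.9  2. ] after turn [-5.8 33.   2. ] turn deg [ 0.42 -2.22  0.84]
```

Emit:
send_rows([
  [[-0.1, 0.4, 0], [0.07, -0.37, 0.14], 1],
  [[0, 0.6, 0], [0, 0, 0], 1],
  [[0, 0, 0], [0, 0, 0], 1],
])

```text
time: 13.32
ee_pos: [0.3756, 0.0899, 0.1314]
ee_rot: [-0.085, 0.703, -0.702, 0.085]
ft_force: [-0.4, 0.8, -0.1]
finger_gap: 0.0855
```

```bash
python3 - <<'E'
from h import *
delta([-124,112,100],[-1,0,0])
E
```

```text
t 13.3167 bench TCP [-126.3  114.3  131.4] gap 0.0855 F bench [-0.2   0.9  -0.15] q [-0.06  0.44  2.12  0.    0.58  1.27]
shift mm (tool now) [-2.3 31.4  2.3] after turn [-2.3 31.4  2.3] turn deg [ 0.08  0.34 -0.02]
```

Emit:
send_rows([
  [[0, 0.5, 0], [0, 0, 0], 1],
  [[0, 0.4, 0], [0, 0, 0], 1],
  [[0, 0, 0], [0, 0, 0], 1],
])

```text
time: 13.57
ee_pos: [0.3747, 0.0902, 0.0945]
ee_rot: [-0.087, 0.703, -0.701, 0.085]
ft_force: [0.0, -0.6, -0.8]
finger_gap: 0.0853
```

```bash
python3 - <<'E'
from h import *
delta([-124,112,68],[-1,0,0])
im=camera("scene")[:,:,::-1]
cv2.imwrite(f"pics/s9c.png",cv2.resize(im[120:230,225:345],None,fx=5,fy=5,interpolation=cv2.INTER_CUBIC))
E
```

```text
t 13.5667 bench TCP [-127.1  114.8   94.5] gap 0.0853 F bench [-0.1  -0.6  -0.81] q [-0.06  0.53  2.15  0.01  0.47  1.27]
shift mm (tool now) [-3.2 26.5  2.9] after turn [-3.1 26.5  2.8] turn deg [0.18 0.53 0.14]
```

View pics/s9c.png

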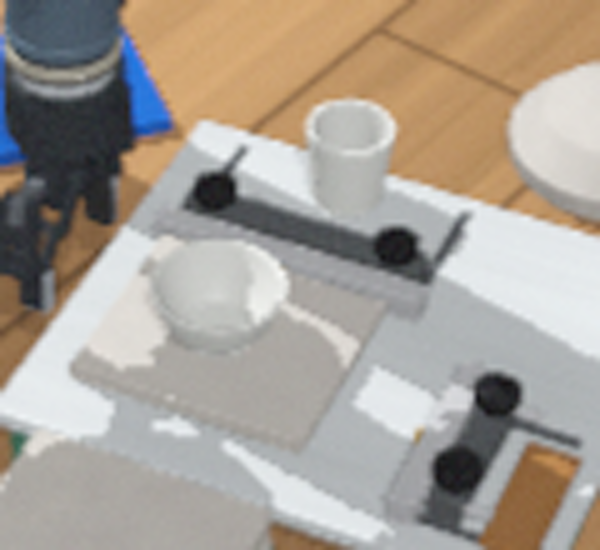

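Emit:
send_rows([
  [[0, 0.4, 0], [0.03, 0.09, 0.02], 1],
  [[0, 0.22, 0], [0, 0, 0], 1],
  [[0, 0, 0], [0, 0, 0], 1],
])

```text
time: 13.87
ee_pos: [0.3763, 0.0903, 0.0726]
ee_rot: [0.081, -0.702, 0.702, -0.084]
ft_force: [-0.1, -0.2, -0.9]
finger_gap: 0.0855
```

```bash
python3 - <<'E'
from h import *
delta([-124,112,67],[-1,0,0])
E
```

```text
t 13.8667 bench TCP [-125.6  114.5   72.6] gap 0.0855 F bench [-0.13 -0.18 -0.93] q [-0.06  0.59  2.16  0.    0.39  1.28]
shift mm (tool now) [-1.6  5.6  2.5] after turn [-1.6  5.6  2.5] turn deg [-0.05  0.06 -0.22]
```

Emit:
send_rows([
  [[-0.1, 0.12, 0], [0, 0, -0.03], 1],
  [[-0.1, 0.04, 0], [0, 0, 0], 1],
  [[-0.1, 0, 0], [0, 0, 0], 1],
  [[-0.1, 0, 0], [0, 0, 0], 1],
])

```text
time: 14.2
ee_pos: [0.3937, 0.0943, 0.0689]
ee_rot: [0.082, -0.702, 0.703, -0.084]
ft_force: [0.5, -0.2, -0.1]
finger_gap: 0.0857
```

```bash
python3 - <<'E'
from h import *
delta([-41,112,67],[-1,0,0])
E
```

```text
t 14.2 bench TCP [-107.7  114.4   68.9] gap 0.0857 F bench [ 0.47 -0.29 -0.11] q [-0.04  0.6   2.12 -0.    0.42  1.29]
shift mm (tool now) [-66.7   2.1   2.5] after turn [-66.7   1.9   2.4] turn deg [-0.09  0.1  -0.19]
```

Emit:
send_rows([
  [[-0.1, 0.04, 0], [0, 0, 0], 1],
  [[-0.1, 0, 0], [0, 0, 0], 1],
  [[-0.1, 0, 0], [0, 0, 0], 1],
  [[-0.1, 0, 0], [0, 0, 0], 1],
])

```text
time: 14.53
ee_pos: [0.4054, 0.0982, 0.0679]
ee_rot: [0.087, -0.702, 0.702, -0.081]
ft_force: [-3.8, -3.8, 2.0]
finger_gap: 0.0851
```

Emit:
send_rows([
  [[-0.12, 0, 0], [0, 0, 0], 1],
  [[-0.12, 0, 0], [0, 0, 0], 1],
  [[-0.12, 0, 0], [0, 0, 0], 1],
  [[-0.12, 0, 0], [0, 0, 0], 1],
])

```text
time: 14.87
ee_pos: [0.4177, 0.1022, 0.0674]
ee_rot: [-0.093, 0.702, -0.702, 0.075]
ft_force: [-5.5, -3.3, 2.7]
finger_gap: 0.0856
```

```bash
python3 - <<'E'
from h import *
delta([-41,112,67],[-1,0,0])
im=camera("scene")[:,:,::-1]
cv2.imwrite(f"pics/s10c.png",cv2.resize(im[120:230,225:345],None,fx=5,fy=5,interpolation=cv2.INTER_CUBIC))
E
```

```text
t 14.8667 bench TCP [-82.5 116.5  67.4] gap 0.0856 F bench [-6.1  -1.9   2.68] q [-0.02  0.62  2.04 -0.01  0.51  1.32]
shift mm (tool now) [-41.5  -0.6   4.6] after turn [-41.5   0.4   4.5] turn deg [0.18 0.24 1.44]
```

View pics/s10c.png

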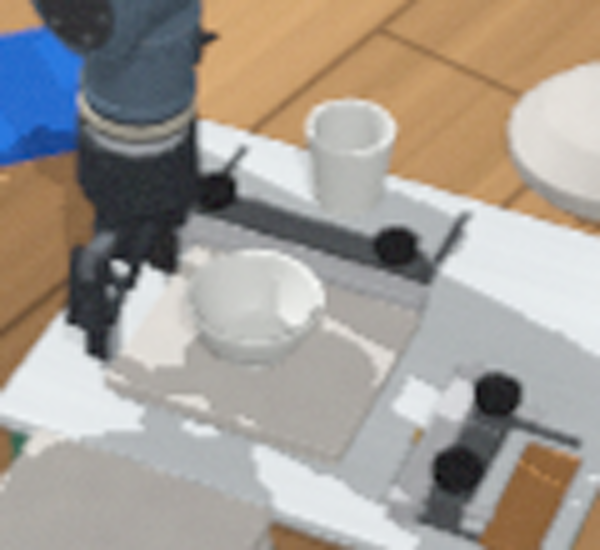

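Emit:
send_rows([
  [[0, 0, 0.06], [0, 0, 0.2], 1],
  [[-0.1, 0, 0.02], [0, 0, 0.03], 1],
  [[-0.1, 0, 0.02], [0, 0, 0.03], 1],
])

```text
time: 15.17
ee_pos: [0.4271, 0.1008, 0.0672]
ee_rot: [-0.084, 0.704, -0.701, 0.085]
ft_force: [-3.8, -1.3, 2.4]
finger_gap: 0.0855
```

```bash
python3 - <<'E'
from h import *
delta([-41,112,67],[-1,0,0])
E
```

```text
t 15.1667 bench TCP [-73.7 113.   67.2] gap 0.0855 F bench [-3.98 -0.38  2.37] q [-0.03  0.62  2.04  0.01  0.49  1.3 ]
shift mm (tool now) [-32.7   0.3   1.2] after turn [-32.7   0.2   1. ] turn deg [ 0.22  0.3  -0.12]
```

Emit:
send_rows([
  [[-0.1, 0, 0.01], [0.03, 0.03, 0.02], 1],
  [[-0.1, 0, 0.02], [0, 0, 0.03], 1],
  [[-0.1, 0, 0.01], [0, 0, 0.03], 1],
  [[-0.1, 0, 0.01], [0, 0, 0.03], 1],
])

```text
time: 15.5
ee_pos: [0.444, 0.1032, 0.0671]
ee_rot: [-0.079, 0.703, -0.701, 0.087]
ft_force: [-2.8, 0.0, -0.1]
finger_gap: 0.0854
```

```bash
python3 - <<'E'
from h import *
delta([-41,112,67],[-1,0,0])
im=camera("scene")[:,:,::-1]
cv2.imwrite(f"pics/s11c.png",cv2.resize(im[120:230,225:345],None,fx=5,fy=5,interpolation=cv2.INTER_CUBIC))
E
```

```text
t 15.5 bench TCP [-56.7 111.4  67.1] gap 0.0854 F bench [-2.74  0.67 -0.09] q [-0.02  0.63  2.    0.01  0.5   1.31]
shift mm (tool now) [-15.7   0.3  -0.6] after turn [-15.7   0.1  -0.6] turn deg [ 0.07  0.11 -0.68]
```

View pics/s11c.png

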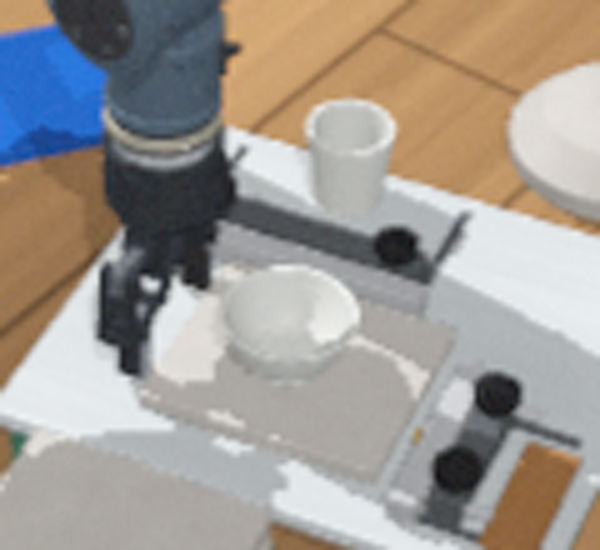

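Emit:
send_rows([
  [[-0.08, 0, 0], [0, 0, -0.05], 1],
  [[-0.08, 0, 0], [0, 0, 0], 1],
  [[-0.06, 0, 0], [0, 0, 0], 1],
])

```text
time: 15.8
ee_pos: [0.4551, 0.1054, 0.0673]
ee_rot: [-0.08, 0.703, -0.702, 0.086]
ft_force: [-2.9, -1.4, 0.1]
finger_gap: 0.0853
```

Emit:
send_rows([
  [[-0.05, 0, 0], [0, 0, 0], 1],
])

```text
time: 15.88
ee_pos: [0.4574, 0.1059, 0.0673]
ee_rot: [-0.08, 0.703, -0.702, 0.086]
ft_force: [-2.6, 0.2, 0.4]
finger_gap: 0.0852
```

Emit:
send_rows([
  [[-0.04, 0, 0], [0, 0, 0], 1],
])

```text
time: 15.97
ee_pos: [0.4586, 0.1063, 0.0672]
ee_rot: [-0.081, 0.703, -0.702, 0.086]
ft_force: [-3.6, -1.7, 1.8]
finger_gap: 0.0851
```

Emit:
send_rows([
  [[-0.04, 0, 0], [0, 0, 0], 1],
])

```text
time: 16.05
ee_pos: [0.4595, 0.1067, 0.0672]
ee_rot: [-0.081, 0.703, -0.702, 0.085]
ft_force: [-5.1, -2.8, 2.9]
finger_gap: 0.0855
```

```bash
python3 - <<'E'
from h import *
delta([-41,112,67],[-1,0,0])
E
```

```text
t 16.05 bench TCP [-40.8 111.2  67.2] gap 0.0855 F bench [-5.56 -1.52  2.89] q [-0.01  0.64  1.96  0.    0.54  1.32]
shift mm (tool now) [ 0.2  0.2 -0.8] after turn [ 0.2  0.2 -0.8] turn deg [ 0.06  0.1  -0.31]
```

Emit:
send_rows([
  [[-0.03, 0, 0], [0, 0, 0], 1],
])

```text
time: 16.13
ee_pos: [0.4596, 0.1068, 0.0672]
ee_rot: [-0.082, 0.703, -0.702, 0.084]
ft_force: [-5.4, -4.3, 4.1]
finger_gap: 0.0856
```

Emit:
send_rows([
  [[-0.03, 0, 0], [0, 0, 0], 1],
])

```text
time: 16.22
ee_pos: [0.4595, 0.1068, 0.0673]
ee_rot: [-0.083, 0.703, -0.702, 0.083]
ft_force: [-4.1, -3.5, 3.1]
finger_gap: 0.0854
```

```bash
python3 - <<'E'
from h import *
delta([-41,112,67],[-1,0,0])
im=camera("scene")[:,:,::-1]
cv2.imwrite(f"pics/s12c.png",cv2.resize(im[140:230,245:345],None,fx=6,fy=6,interpolation=cv2.INTER_CUBIC))
E
```

```text
t 16.2167 bench TCP [-40.8 111.3  67.3] gap 0.0854 F bench [-4.84 -2.43  3.11] q [-0.01  0.64  1.95  0.    0.55  1.32]
shift mm (tool now) [ 0.2  0.3 -0.7] after turn [ 0.2  0.3 -0.7] turn deg [0.08 0.1  0.01]
```

View pics/s12c.png

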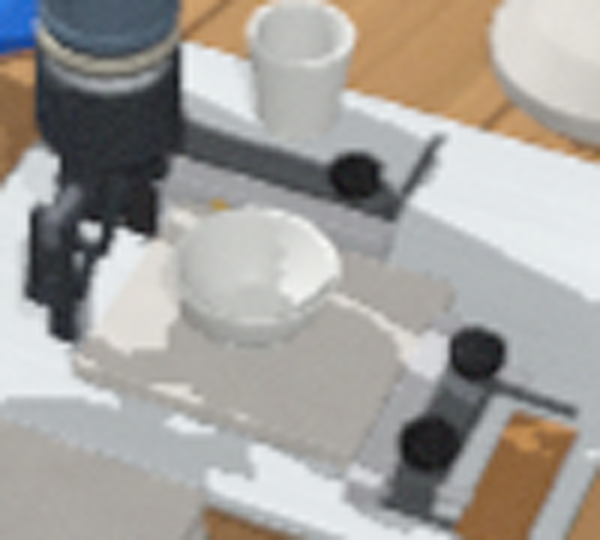

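Emit:
send_rows([
  [[0.3, 0, 0], [0, 0, 0], 1],
  [[0.4, -0.2, 0], [0, 0, 0], 1],
  [[0, -1, 0], [0, 0, 0], 1],
  [[0, -1, 0], [0, 0, 0], 1],
  [[0, -0.8, 0], [0, 0, 0], 1],
])

```text
time: 16.68
ee_pos: [0.4356, 0.0996, 0.1856]
ee_rot: [-0.081, 0.703, -0.702, 0.083]
ft_force: [0.4, 0.1, 0.1]
finger_gap: 0.0854
```

```bash
python3 - <<'E'
from h import *
delta([50,0,175],[0,-1,0])
im=camera("scene")[:,:,::-1]
cv2.imwrite(f"pics/s13c.png",cv2.resize(im[140:230,245:345],None,fx=6,fy=6,interpolation=cv2.INTER_CUBIC))
im=camera("top")[:,:,::-1]
cv2.imwrite(f"pics/t13c.png",cv2.resize(im[110:245,155:315],None,fx=4.4,fy=4.4,interpolation=cv2.INTER_CUBIC))
E
```

```text
t 16.6833 bench TCP [-65.8 109.9 185.6] gap 0.0854 F bench [ 0.43 -0.01  0.06] q [-0.03  0.38  1.93  0.    0.83  1.31]
shift mm (tool now) [-115.9   10.8  109.8] after turn [109.9  10.6 115.8] turn deg [-7.000e-02 -9.006e+01 -2.400e-01]
```

View pics/s13c.png

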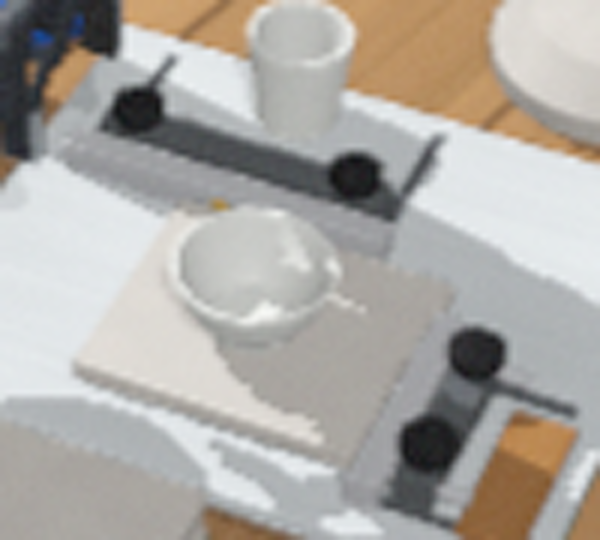

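View pics/t13c.png

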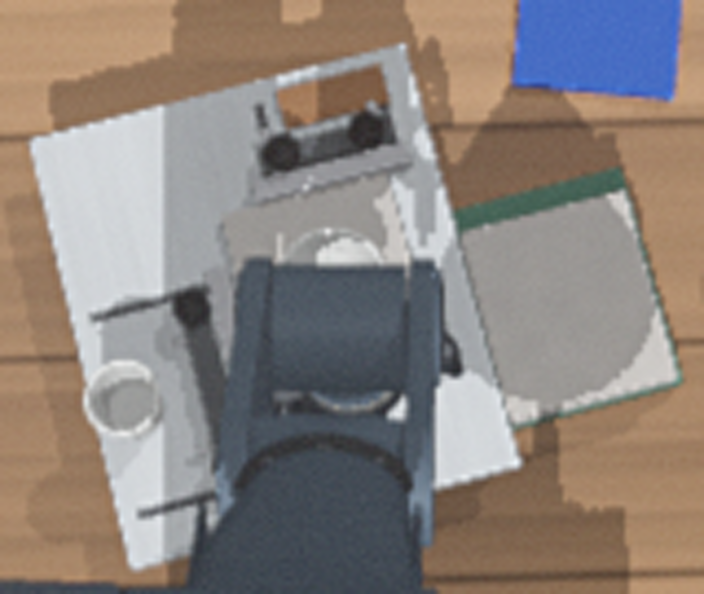

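Emit:
send_rows([
  [[-0.65, 0, 0.65], [0, 0, 0], 1],
  [[-0.65, 0, 0.65], [0, 0, 0], 1],
  [[-0.65, 0, 0.6], [0, 0, 0], 1],
  [[-0.65, 0, 0.6], [0, 0, 0], 1],
  [[0, 0, 0], [0, -1, 0], 1],
])

```text
time: 17.2
ee_pos: [0.5734, 0.0247, 0.1929]
ee_rot: [0.108, -0.695, 0.698, -0.133]
ft_force: [0.5, -0.5, 0.5]
finger_gap: 0.0851
```

Emit:
send_rows([
  [[0, 0, 0], [0, -1, 0], 1],
  [[0, 0, 0], [0, -1, 0], 1],
  [[0, 0, 0], [0, -1, 0], 1],
  [[0, 0, 0], [0, -1, 0], 1],
  [[0, 0, 0], [0, -1, 0], 1],
])

```text
time: 17.62
ee_pos: [0.5835, 0.0213, 0.1893]
ee_rot: [0.287, -0.631, 0.646, -0.32]
ft_force: [0.2, -0.1, -0.8]
finger_gap: 0.0854
```

Emit:
send_rows([
  [[0, 0, 0], [0, -1, 0], 1],
  [[0, 0, 0], [0, -1, 0], 1],
  [[0, 0, 0], [0, -1, 0], 1],
  [[0, 0, 0], [0, -1, 0], 1],
  [[0, 0, 0], [0, -1, 0], 1],
])

```text
time: 18.03
ee_pos: [0.5895, 0.0207, 0.1856]
ee_rot: [0.448, -0.517, 0.547, -0.482]
ft_force: [-0.4, 0.6, 0.0]
finger_gap: 0.0852
```

```bash
python3 - <<'E'
from h import *
delta([47,12,130],[0,-1,0])
E
```

```text
t 18.0333 bench TCP [ 65.7  -2.6 185.6] gap 0.0852 F bench [-0.26  0.67  0.01] q [-0.16  0.53  1.62  0.01  0.93 -0.03]
shift mm (tool now) [ -6.4  54.1 -26.2] after turn [-14.6  55.6 -18.7] turn deg [ -3.64 -21.07   0.18]
```

Emit:
send_rows([
  [[0, 0, 0], [-0.2, -1, 0], 1],
  [[0, 0, 0], [-0.2, -1, 0], 1],
  [[0, 0, 0], [-0.2, -0.9, 0], 1],
  [[0, 0, 0], [0, -0.6, 0], 1],
  [[0, 0, 0], [0, 0, 0], 1],
])

```text
time: 18.45
ee_pos: [0.595, 0.0204, 0.1817]
ee_rot: [-0.558, 0.43, -0.436, 0.56]
ft_force: [-0.6, -0.3, 0.3]
finger_gap: 0.0856
```

```bash
python3 - <<'E'
from h import *
delta([47,12,110],[0,-1,0])
E
```

```text
t 18.45 bench TCP [ 70.9  -4.1 181.7] gap 0.0856 F bench [-0.62 -0.2   0.28] q [-0.15  0.56  1.57 -0.    1.   -0.41]
shift mm (tool now) [-16.9  71.5 -24.2] after turn [-16.1  71.7 -23.9] turn deg [-0.45  1.1   0.22]
```

Emit:
send_rows([
  [[0, 0, -0.55], [-0.07, 0.18, 0.04], 1],
  [[-0.3, 0.6, 0], [0, 0, 0], 1],
  [[0, 0.6, 0], [0, 0, 0], 1],
  [[0, 0.6, 0], [0, 0, 0], 1],
  [[0, 0, 0], [0, 0, 0], 1],
])

```text
time: 18.87
ee_pos: [0.5773, 0.026, 0.1072]
ee_rot: [-0.549, 0.436, -0.446, 0.556]
ft_force: [-1.2, -0.3, -0.3]
finger_gap: 0.0855
```

```bash
python3 - <<'E'
from h import *
delta([47,18,68],[0,-1,0])
im=camera("scene")[:,:,::-1]
cv2.imwrite(f"pics/s14c.png",cv2.resize(im[130:250,235:355],None,fx=4.5,fy=4.5,interpolation=cv2.INTER_CUBIC))
E
```

```text
t 18.8667 bench TCP [ 55.1   5.4 107.2] gap 0.0855 F bench [-1.19  0.01 -0.32] q [-0.15  0.65  1.68  0.    0.8  -0.37]
shift mm (tool now) [-12.7  39.1  -8.8] after turn [-12.6  39.2  -8.1] turn deg [-0.92 -0.62  0.27]
```

View pics/s14c.png

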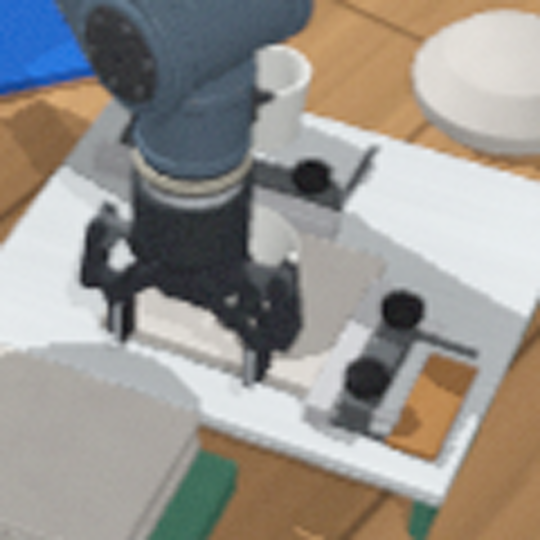

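Emit:
send_rows([
  [[-0.1, 0.4, -0.15], [-0.15, -0.1, 0.04], 1],
  [[0, 0.3, 0], [0, 0, 0], 1],
  [[0, 0.1, 0], [0, 0, 0], 1],
  [[0, 0, 0], [0, 0, 0], 1],
])

```text
time: 19.25
ee_pos: [0.5775, 0.0277, 0.0798]
ee_rot: [-0.552, 0.435, -0.444, 0.557]
ft_force: [-0.6, -0.9, 0.0]
finger_gap: 0.0851
```

```bash
python3 - <<'E'
from h import *
delta([47,18,68],[0,-1,0])
E
```

```text
t 19.25 bench TCP [55.6  7.  79.8] gap 0.0851 F bench [-0.79 -0.74  0.05] q [-0.15  0.69  1.69 -0.    0.75 -0.38]
shift mm (tool now) [-11.   11.6  -8.8] after turn [-11.   11.8  -8.6] turn deg [-0.76 -0.21  0.31]
```

Emit:
send_rows([
  [[0, 0.2, -0.2], [-0.13, -0.03, 0.05], 1],
  [[-0.1, 0.1, 0], [0, 0, 0], 1],
  [[-0.05, 0, 0], [0, 0, 0], 1],
])

```text
time: 19.5
ee_pos: [0.5707, 0.0309, 0.0698]
ee_rot: [-0.554, 0.437, -0.441, 0.555]
ft_force: [0.2, -0.2, -0.1]
finger_gap: 0.0856
```

```bash
python3 - <<'E'
from h import *
delta([47,33,68],[0,-1,0])
E
```

```text
t 19.5 bench TCP [49.8 11.7 69.8] gap 0.0856 F bench [ 0.1  -0.26 -0.12] q [-0.14  0.7   1.7  -0.    0.73 -0.37]
shift mm (tool now) [-21.3   1.8  -2.9] after turn [-21.3   1.8  -2.8] turn deg [-0.3  -0.11  0.13]
```

Emit:
send_rows([
  [[-0.1, 0.06, -0.03], [-0.05, 0, 0.02], 1],
  [[-0.1, 0, 0], [0, 0, 0], 1],
  [[-0.1, 0, 0], [0, 0, 0], 1],
])

```text
time: 19.75
ee_pos: [0.5671, 0.043, 0.0682]
ee_rot: [-0.554, 0.439, -0.44, 0.555]
ft_force: [0.0, -0.1, 0.4]
finger_gap: 0.0854
```

Emit:
send_rows([
  [[-0.06, 0, 0], [0, 0, 0], 1],
  [[-0.05, 0, 0], [0, 0, 0], 1],
])

```text
time: 19.92
ee_pos: [0.5659, 0.0486, 0.0686]
ee_rot: [-0.554, 0.438, -0.439, 0.555]
ft_force: [-1.1, 0.4, -0.5]
finger_gap: 0.0856
```

Emit:
send_rows([
  [[-0.05, 0, 0], [0, 0, 0], 1],
])

```text
time: 20.0
ee_pos: [0.5655, 0.051, 0.0688]
ee_rot: [-0.554, 0.438, -0.439, 0.555]
ft_force: [0.5, -0.0, -0.3]
finger_gap: 0.0854
```

```bash
python3 - <<'E'
from h import *
delta([47,39,68],[0,-1,0])
E
```

```text
t 20.0 bench TCP [49.4 32.4 68.8] gap 0.0854 F bench [ 0.44 -0.11 -0.33] q [-0.11  0.7   1.71 -0.    0.73 -0.34]
shift mm (tool now) [-6.6  0.7 -2.4] after turn [-6.6  0.8 -2.4] turn deg [-0.12 -0.09  0.05]
```

Emit:
send_rows([
  [[-0.05, 0.02, 0], [0, 0, 0], 1],
])

```text
time: 20.08
ee_pos: [0.5652, 0.0532, 0.0682]
ee_rot: [-0.554, 0.438, -0.439, 0.555]
ft_force: [0.9, -3.5, 1.9]
finger_gap: 0.0857
```

Emit:
send_rows([
  [[-0.05, 0.0, 0], [0, 0, 0], 1],
])

```text
time: 20.17
ee_pos: [0.5649, 0.0546, 0.0683]
ee_rot: [-0.555, 0.437, -0.44, 0.555]
ft_force: [-0.8, -3.3, -0.5]
finger_gap: 0.0857
```

Emit:
send_rows([
  [[-0.04, 0.0, 0], [0, 0, 0], 1],
])

```text
time: 20.25
ee_pos: [0.5646, 0.0557, 0.0683]
ee_rot: [0.555, -0.436, 0.44, -0.555]
ft_force: [-0.1, -2.6, -0.7]
finger_gap: 0.0851
```

Emit:
send_rows([
  [[-0.03, 0.0, 0], [0, 0, 0], 1],
])

```text
time: 20.33
ee_pos: [0.5644, 0.0565, 0.0683]
ee_rot: [0.555, -0.436, 0.44, -0.555]
ft_force: [-0.4, -3.4, -0.0]
finger_gap: 0.0854
```

```bash
python3 - <<'E'
from h import *
delta([47,39,68],[0,-1,0])
E
```

```text
t 20.3333 bench TCP [49.6 38.  68.3] gap 0.0854 F bench [-1.2  -3.17 -0.04] q [-0.1   0.7   1.71 -0.01  0.72 -0.33]
shift mm (tool now) [-1.   0.3 -2.6] after turn [-1.   0.3 -2.6] turn deg [-0.15  0.06  0.27]
```

Moving; continue gently to contact.

Emit:
send_rows([
  [[-0.03, 0.0, 0], [0, 0, 0.03], 1],
])

```text
time: 20.42
ee_pos: [0.5643, 0.0573, 0.0683]
ee_rot: [-0.555, 0.437, -0.439, 0.555]
ft_force: [-0.3, -4.7, 0.5]
finger_gap: 0.0856
```

Emit:
send_rows([
  [[-0.03, 0.0, 0], [0, 0, 0.03], 1],
])

```text
time: 20.5
ee_pos: [0.5644, 0.0578, 0.0682]
ee_rot: [-0.555, 0.437, -0.438, 0.556]
ft_force: [0.5, -6.3, -1.0]
finger_gap: 0.0855
```

Emit:
send_rows([
  [[-0.03, 0.0, 0], [0, 0, 0.0], 1],
])

```text
time: 20.58
ee_pos: [0.5644, 0.0578, 0.0682]
ee_rot: [-0.555, 0.436, -0.439, 0.556]
ft_force: [-0.8, -7.8, -0.7]
finger_gap: 0.0855
```

```bash
python3 - <<'E'
from h import *
delta([47,39,68],[0,-1,0])
E
```

```text
t 20.5833 bench TCP [49.9 39.3 68.2] gap 0.0855 F bench [-2.55 -7.45 -0.66] q [-0.09  0.7   1.71 -0.    0.72 -0.33]
shift mm (tool now) [ 0.3  0.2 -2.9] after turn [ 0.3  0.2 -2.9] turn deg [-0.18  0.17  0.11]
```

Emit:
send_rows([
  [[-0.03, 0.0, 0], [0, 0, 0.0], 1],
])

```text
time: 20.67
ee_pos: [0.5644, 0.0578, 0.0683]
ee_rot: [-0.556, 0.436, -0.439, 0.556]
ft_force: [-0.0, -7.1, -0.3]
finger_gap: 0.0852
```

Emit:
send_rows([
  [[0.3, 0, 0], [0, 0, 0], 1],
  [[0.4, -0.2, 0], [0, 0, 0], 1],
  [[0, -1, 0], [0, 0, 0], 1],
  [[0, -1, 0], [0, 0, 0], 1],
  [[0, -0.8, 0], [0, 0, 0], 1],
])

```text
time: 21.08
ee_pos: [0.566, 0.0303, 0.1829]
ee_rot: [0.557, -0.445, 0.432, -0.553]
ft_force: [0.4, 0.1, 0.6]
finger_gap: 0.0856
```

Emit:
send_rows([
  [[1, 0, 0], [0, 0, 0], 1],
  [[1, 0, 0], [0, 0, 0], 1],
  [[1, 0, 0], [0, 0, 0], 1],
  [[1, 0, 0], [0, 0, 0], 1],
  [[1, 0, 0], [0, 0, 0], 1],
])

```text
time: 21.5
ee_pos: [0.6179, -0.1615, 0.1918]
ee_rot: [-0.553, 0.438, -0.432, 0.561]
ft_force: [1.7, 0.6, 0.0]
finger_gap: 0.0855
```

```bash
python3 - <<'E'
from h import *
delta([47,39,68],[0,-1,0])
im=camera("scene")[:,:,::-1];cv2.imwrite("pics/scene15.png",im)
cv2.imwrite(f"pics/s15c.png",cv2.resize(im[140:230,240:345],None,fx=6,fy=6,interpolation=cv2.INTER_CUBIC))
im=camera("top")[:,:,::-1];cv2.imwrite("pics/top15.png",im)
cv2.imwrite(f"pics/t15c.png",cv2.resize(im[110:245,155:315],None,fx=4.4,fy=4.4,interpolation=cv2.INTER_CUBIC))
E
```

```text
t 21.5 bench TCP [  51.1 -186.4  191.8] gap 0.0855 F bench [1.75 0.17 0.05] q [-0.44  0.6   1.44  0.02  1.1  -0.69]
shift mm (tool now) [-223.6  127.    -2.2] after turn [-225.4  123.8   -4.1] turn deg [-0.22  0.6  -0.82]
```

View pics/s15c.png

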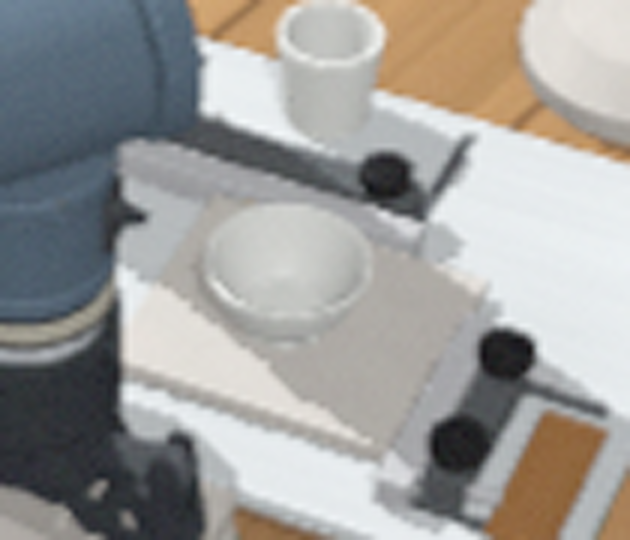

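View pics/t15c.png

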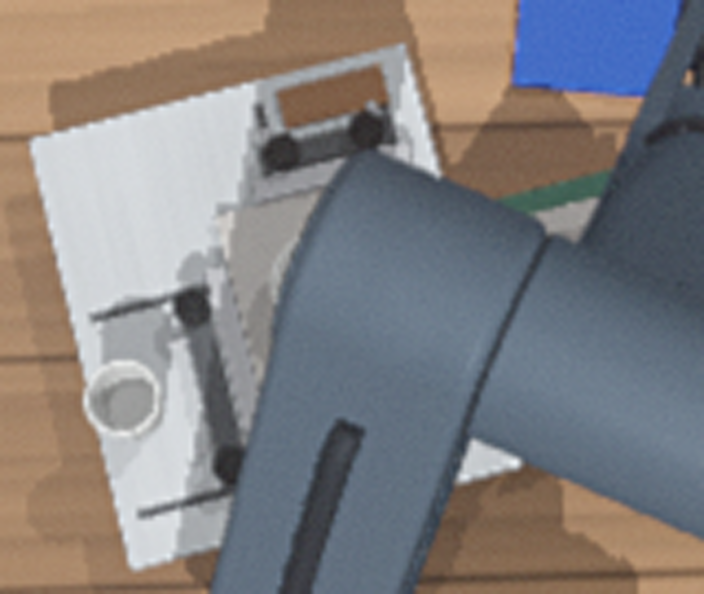

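Emit:
send_rows([
  [[0.7, 0, -0.7], [0, 0, 0], 1],
  [[0.7, 0, -0.7], [0, 0, 0], 1],
  [[0.7, 0, -0.7], [0, 0, 0], 1],
  [[0.7, 0, -0.7], [0, 0, 0], 1],
  [[0.7, 0, -0.7], [0, 0, 0], 1],
])

```text
time: 22.02
ee_pos: [0.5195, -0.3307, 0.187]
ee_rot: [-0.549, 0.437, -0.433, 0.566]
ft_force: [0.4, -0.1, -0.4]
finger_gap: 0.0855
```

Emit:
send_rows([
  [[0.7, 0, -0.7], [0, 0, 0], 1],
  [[0.7, 0, -0.7], [0, 0, 0], 1],
  [[0.7, 0, -0.7], [0, 0, 0], 1],
  [[0, 0, 0], [0, 0, 0], 1],
])

```text
time: 22.35
ee_pos: [0.452, -0.4404, 0.1832]
ee_rot: [-0.546, 0.438, -0.435, 0.565]
ft_force: [1.3, -0.5, -0.4]
finger_gap: 0.0853
```

```bash
python3 - <<'E'
from h import *
delta([47,39,68],[0,-1,0])
im=camera("scene")[:,:,::-1];cv2.imwrite("pics/scene16.png",im)
cv2.imwrite(f"pics/s16c.png",cv2.resize(im[140:230,240:345],None,fx=6,fy=6,interpolation=cv2.INTER_CUBIC))
im=camera("top")[:,:,::-1];cv2.imwrite("pics/top16.png",im)
cv2.imwrite(f"pics/t16c.png",cv2.resize(im[110:245,155:315],None,fx=4.4,fy=4.4,interpolation=cv2.INTER_CUBIC))
E
```

```text
t 22.35 bench TCP [-174.9 -419.3  183.2] gap 0.0853 F bench [ 1.13 -0.8  -0.42] q [-0.96  0.61  1.47  0.03  1.08 -1.21]
shift mm (tool now) [-454.8  128.5  221.9] after turn [-458.3  115.2  221.9] turn deg [-1.05  0.27 -1.15]
```

View pics/s16c.png

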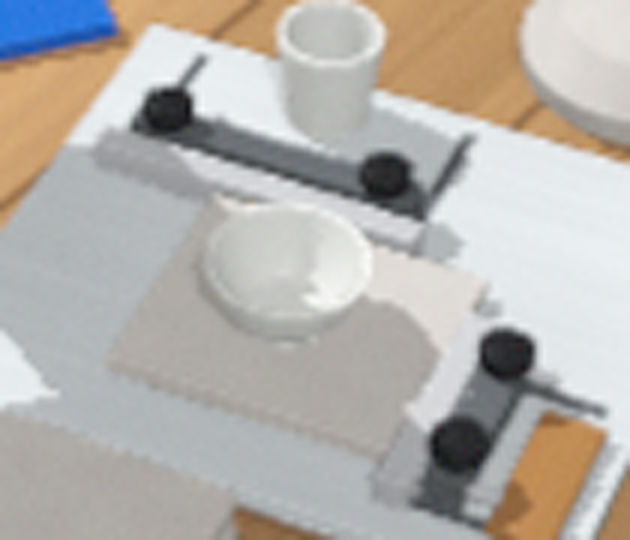

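View pics/t16c.png

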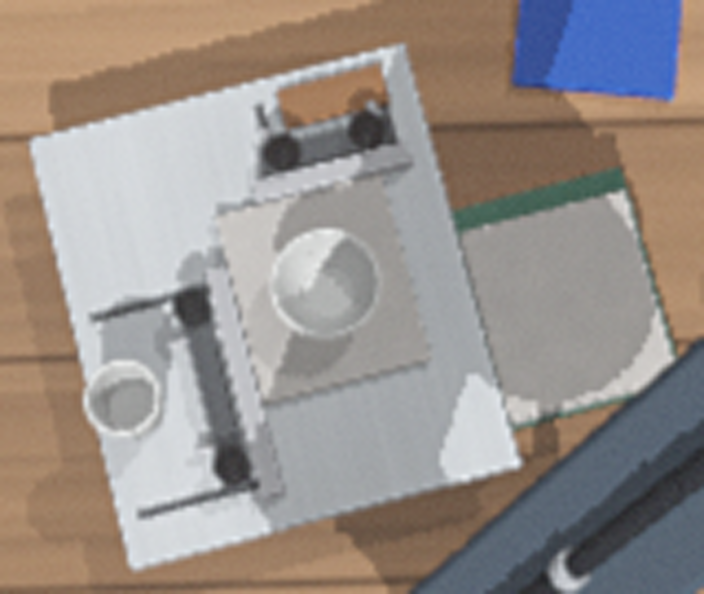

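```bash
cat > e.py <<'E'
from h import *
def edge(img,n,p0,p1,z,N=60,half=5):
    """subpixel edge line near world pts p0,p1 (bench mm): search normal in image"""
    a,b=proj(n,b2w([*p0,z])[None])[0],proj(n,b2w([*p1,z])[None])[0]
    t=(b-a)/np.linalg.norm(b-a);nn=np.array([-t[1],t[0]])
    g=cv2.GaussianBlur(img,(0,0),.7).astype(np.float32)
    s=np.arange(-half,half+.01,.1);P=[]
    for k in np.linspace(.08,.92,N):
        q=a+(b-a)*k+s[:,None]*nn
        v=cv2.remap(g,q[:,0].astype(np.float32)[None],q[:,1].astype(np.float32)[None],cv2.INTER_LINEAR)[0]
        d=np.abs(np.gradient(v,axis=0)).sum(1); i=d.argmax(); 
        if 3<i<len(s)-4: P.append(q[i])
    P=np.array(P,np.float32)
    vx,vy,x,y=cv2.fitLine(P,cv2.DIST_HUBER,0,.01,.01).ravel()
    r=np.abs((P-[x,y])@[-vy,vx]); P=P[r<.6]
    vx,vy,x,y=cv2.fitLine(P,cv2.DIST_L2,0,.01,.01).ravel()
    L=np.array([[x-20*vx,y-20*vy],[x,y],[x+20*vx,y+20*vy]])
    W=w2b(ray(n,L,z/1e3)); d=W[2]-W[0]
    return W[1].round(1)[:2], round(float(np.degrees(np.arctan2(d[1],d[0]))),2), len(P), np.median(r).round(2)
E
python3 - <<'E'
from e import *
for n in("top","scene"):
    im=cv2.imread(f"pics/{n}16.png"); i0=cv2.imread(f"pics/{n}0.png")
    print(n)
    print(' landing y0 edge(orig)',edge(i0,n,(80,0),(225,0),64))
    print(' landing -x edge',edge(im,n,(-130,60),(-130,300),64))
    print(' landing y320',edge(im,n,(-130,320),(235,320),64))
    print(' bat -y edge',edge(im,n,(-30,46),(130,46),76))
    print(' bat -x edge',edge(im,n,(-30,46),(-30,186),76))
    print(' bat +x end free / guide face top',edge(i0,n,(130,20),(130,150),84),edge(im,n,(130,50),(130,150),84))
    print(' stop face top',edge(i0,n,(-105,186),(85,186),84))
E
```

```text
top
 landing y0 edge(orig) (array([151.4,   2.7]), 179.95, 55, np.float32(0.23))
 landing -x edge (array([-130.4,  183. ]), -89.2, 47, np.float32(0.27))
 landing y320 (array([ 60.1, 322.6]), -179.85, 50, np.float32(0.28))
 bat -y edge (array([47.2, 48.2]), -179.56, 44, np.float32(0.34))
 bat -x edge (array([-36.2, 117.2]), -89.27, 56, np.float32(0.22))
 bat +x end free / guide face top (array([146.2,  83.9]), -90.07, 34, np.float32(0.18)) (array([146.1, 100.5]), -89.93, 27, np.float32(0.19))
 stop face top (array([-13.4, 182.8]), -179.93, 51, np.float32(0.28))
scene
 landing y0 edge(orig) (array([151.8,  -6.5]), 0.23, 55, np.float32(0.21))
 landing -x edge (array([-127.2,  182.8]), 90.65, 52, np.float32(0.18))
 landing y320 (array([ 79.2, 322. ]), 0.4, 47, np.float32(0.26))
 bat -y edge (array([52.3, 38.2]), 0.98, 57, np.float32(0.18))
 bat -x edge (array([-26.6, 101.5]), 81.26, 25, np.float32(0.73))
 bat +x end free / guide face top (array([138.8,  34.3]), -53.06, 3, np.float32(0.2)) (array([131.4,  98.3]), 89.29, 17, np.float32(0.2))
 stop face top (array([-11.7, 206.1]), 0.12, 48, np.float32(0.22))
```

```bash
python3 - <<'E'
from h import *
a=cv2.imread("pics/top0.png");b=cv2.imread("pics/top16.png")
f=lambda im:cv2.resize(im[136:166,198:258],None,fx=10,fy=10,interpolation=cv2.INTER_NEAREST)
cv2.imwrite("pics/g16.png",np.vstack([f(a),f(b)])[:600])
a=cv2.imread("pics/scene0.png");b=cv2.imread("pics/scene16.png")
f=lambda im:cv2.resize(im[155:222,256:336],None,fx=5,fy=5,interpolation=cv2.INTER_NEAREST)
cv2.imwrite("pics/g16s.png",np.hstack([f(a),f(b)]))
cv2.imwrite("pics/g16t.png",cv2.resize(cv2.imread("pics/scene16.png")[170:225,295:330],None,fx=10,fy=10,interpolation=cv2.INTER_CUBIC))
E
```

```text
(no output)
```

View pics/g16.png

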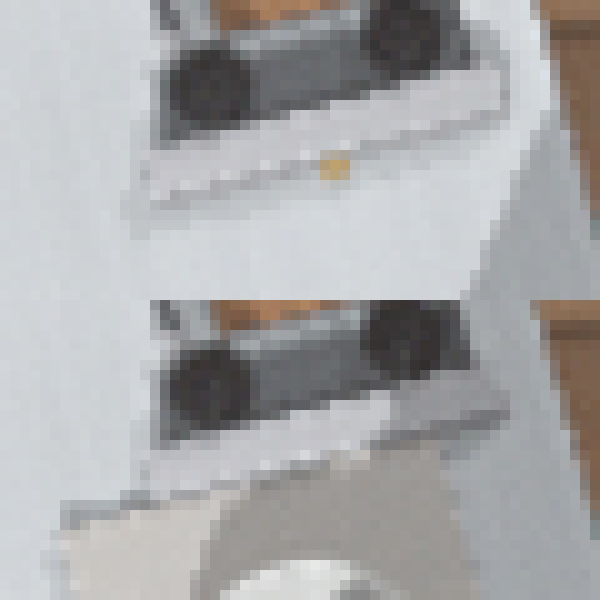

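View pics/g16s.png

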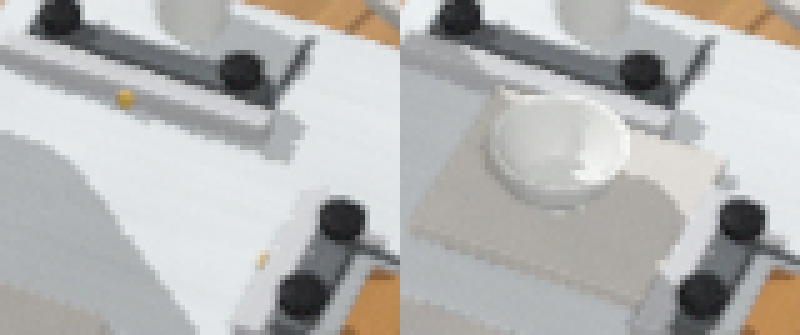

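View pics/g16t.png

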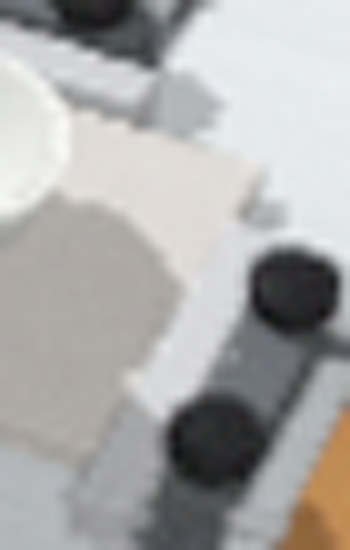

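```bash
python3 - <<'E'
from e import *
for n in("top","scene"):
    im=cv2.imread(f"pics/{n}16.png");i0=cv2.imread(f"pics/{n}0.png")
    print(n)
    print(' bat +x free part',edge(im,n,(128,152),(128,188),76,N=25,half=3))
    print(' bat +y free part',edge(im,n,(86,186),(130,186),76,N=25,half=3))
    print(' seam guide',edge(im,n,(129,60),(129,145),77,N=50,half=3), 'before bottom/top edge',edge(i0,n,(130,22),(130,148),84,half=2.),edge(i0,n,(130,22),(130,148),64,half=2.))
    print(' seam stop',edge(im,n,(-20,186),(80,186),77,N=50,half=3),'before',edge(i0,n,(-100,187),(80,187),84,half=2.),edge(i0,n,(-100,187),(80,187),64,half=2.))
    print(' bat -y,-x',edge(im,n,(-30,46),(130,46),76,half=2.5),edge(im,n,(-32,46),(-32,186),76,half=2.5))
    print(' landing -x, y320, y0',edge(im,n,(-130,60),(-130,300),64,half=3),edge(im,n,(-130,320),(235,320),64,half=3),edge(i0,n,(80,0),(225,0),64,half=3),edge(im,n,(235,0),(235,320),64,half=3))
E
```

```text
top
 bat +x free part (array([134.4, 169.3]), -109.94, 13, np.float32(0.32))
 bat +y free part (array([ 97.3, 188.5]), -177.07, 11, np.float32(0.32))
 seam guide (array([131.3, 103. ]), -88.08, 36, np.float32(0.33)) before bottom/top edge (array([130. ,  90.6]), -90.43, 45, np.float32(0.06)) (array([133.9,  91.6]), -93.28, 27, np.float32(0.5))
 seam stop (array([ 32., 191.]), 179.94, 30, np.float32(0.33)) before (array([-15.1, 183.2]), -179.76, 49, np.float32(0.29)) (array([-13.4, 184.3]), 179.8, 50, np.float32(0.29))
 bat -y,-x (array([47.2, 48.2]), -179.56, 44, np.float32(0.34)) (array([-36.1, 117.5]), -89.18, 55, np.float32(0.23))
 landing -x, y320, y0 (array([-130.4,  183. ]), -89.2, 47, np.float32(0.27)) (array([ 59.3, 322.7]), -179.89, 49, np.float32(0.25)) (array([151.4,   2.7]), 179.95, 55, np.float32(0.23)) (array([235.8, 162.3]), -89.56, 56, np.float32(0.26))
scene
 bat +x free part (array([129.7, 170.7]), 91.26, 14, np.float32(0.33))
 bat +y free part (array([105.4, 188.2]), 5.5, 18, np.float32(0.3))
 seam guide (array([128.8,  97.6]), 87.13, 31, np.float32(0.29)) before bottom/top edge (array([128.1,  86. ]), 89.33, 51, np.float32(0.32)) (array([128. ,  80.2]), 93.09, 13, np.float32(0.22))
 seam stop (array([ 30.1, 190.3]), -2.02, 24, np.float32(0.56)) before (array([ -9.3, 188. ]), -0.18, 55, np.float32(0.2)) (array([ -6.3, 184.9]), 0.03, 53, np.float32(0.26))
 bat -y,-x (array([62.5, 38.7]), 0.41, 46, np.float32(0.13)) (array([-29.7, 111.6]), 90.52, 55, np.float32(0.15))
 landing -x, y320, y0 (array([-127.2,  179.6]), 90.63, 54, np.float32(0.17)) (array([ 77.6, 321.9]), 0.42, 49, np.float32(0.24)) (array([151.8,  -6.5]), 0.23, 55, np.float32(0.21)) (array([237.5, 149.1]), 90.12, 60, np.float32(0.14))
```

```bash
python3 - <<'E'
from h import *
delta([-68,113,190],[-1,0,0])
E
```

```text
t 22.45 bench TCP [-171.5 -414.5  183. ] gap 0.0854 F bench [0.24 0.73 0.34] q [-0.95  0.61  1.47  0.03  1.08 -1.21]
shift mm (tool now) [-526.7    8.3  107.4] after turn [-103.5   -7.  -527.5] turn deg [ 0.25 90.42 -2.01]
```

Emit:
send_rows([
  [[-0.95, 0, 0.19], [0, 0, 0], 1],
  [[-0.95, 0, 0.19], [0, 0, 0], 1],
  [[-0.95, 0, 0.19], [0, 0, 0], 1],
  [[-0.95, 0, 0.19], [0, 0, 0], 1],
  [[-0.95, 0, 0.19], [0, 0, 0], 1],
])

```text
time: 22.87
ee_pos: [0.4489, -0.2373, 0.1871]
ee_rot: [-0.542, 0.439, -0.438, 0.567]
ft_force: [0.7, 0.7, -0.1]
finger_gap: 0.0857
```

Emit:
send_rows([
  [[-0.95, 0, 0.19], [0, 0, 0], 1],
  [[-0.95, 0, 0.19], [0, 0, 0], 1],
  [[-0.95, 0, 0.19], [0, 0, 0], 1],
  [[-0.95, 0, 0.19], [0, 0, 0], 1],
  [[-0.95, 0, 0.19], [0, 0, 0], 1],
])

```text
time: 23.28
ee_pos: [0.4384, -0.0292, 0.1937]
ee_rot: [-0.541, 0.439, -0.434, 0.571]
ft_force: [1.0, 0.3, 0.9]
finger_gap: 0.0856
```

```bash
python3 - <<'E'
from h import *
delta([-68,113,190],[-1,0,0])
E
```

```text
t 23.2833 bench TCP [-92.9 -16.1 193.7] gap 0.0856 F bench [1.   0.03 0.9 ] q [-0.35  0.35  1.95  0.06  0.83 -0.63]
shift mm (tool now) [-128.7    8.5   25.5] after turn [ -24.9    3.7 -129.1] turn deg [ 0.12 90.35 -2.68]
```

Emit:
send_rows([
  [[-0.95, 0, 0.1], [0, 0, 0], 1],
  [[-0.95, 0, 0.1], [0, 0, 0], 1],
  [[-0.9, 0, 0.1], [0, 0, 0], 1],
  [[0, 0, 0], [0, 1, 0], 1],
  [[0, 0, 0], [0, 1, 0], 1],
])

```text
time: 23.7
ee_pos: [0.4138, 0.1041, 0.199]
ee_rot: [-0.495, 0.496, -0.482, 0.527]
ft_force: [0.1, 0.7, -0.1]
finger_gap: 0.0855
```

Emit:
send_rows([
  [[0, 0, 0], [0, 1, 0], 1],
  [[0, 0, 0], [0, 1, 0], 1],
  [[0, 0, 0], [0, 1, 0], 1],
  [[0, 0, 0], [0, 1, 0], 1],
  [[0, 0, 0], [0, 1, 0], 1],
])

```text
time: 24.12
ee_pos: [0.4059, 0.1166, 0.1997]
ee_rot: [-0.351, 0.62, -0.592, 0.377]
ft_force: [-0.2, 0.7, 0.9]
finger_gap: 0.0852
```

Emit:
send_rows([
  [[0, 0, 0], [0, 1, 0], 1],
  [[0, 0, 0], [0, 1, 0], 1],
  [[0, 0, 0], [0, 1, 0], 1],
  [[0, 0, 0], [0, 1, 0], 1],
  [[0, 0, 0], [0, 1, 0], 1],
])

```text
time: 24.53
ee_pos: [0.399, 0.126, 0.2002]
ee_rot: [-0.182, 0.701, -0.661, 0.197]
ft_force: [0.7, -1.0, -0.7]
finger_gap: 0.0853
```

```bash
python3 - <<'E'
from h import *
delta([-68,113,150],[-1,0,0])
E
```

```text
t 24.5333 bench TCP [-95.2 144.  200.2] gap 0.0853 F bench [ 0.45 -1.12 -0.67] q [-0.01  0.32  1.99  0.08  0.83  0.97]
shift mm (tool now) [-14.7  48.9  40.1] after turn [-27.2  50.2  31. ] turn deg [ 3.03 17.71 -1.65]
```

Emit:
send_rows([
  [[0, 0, 0.4], [0.25, 0.9, -0.1], 1],
  [[-0.2, 0, 0.4], [0.1, 0.9, -0.1], 1],
  [[-0.2, 0, 0.1], [0.1, 0.9, -0.1], 1],
  [[0, 0, 0], [0, 0, 0], 1],
])

```text
time: 24.87
ee_pos: [0.4249, 0.1069, 0.1995]
ee_rot: [-0.091, 0.704, -0.699, 0.087]
ft_force: [0.4, 0.3, 1.5]
finger_gap: 0.0856
```

```bash
python3 - <<'E'
from h import *
delta([-66,113,130],[-1,0,0])
E
```

```text
t 24.8667 bench TCP [-74.4 119.4 199.5] gap 0.0856 F bench [0.49 0.2  1.47] q [-0.01  0.35  1.93  0.01  0.87  1.3 ]
shift mm (tool now) [-8.7 69.4  7.2] after turn [-8.4 69.5  6.4] turn deg [0.51 1.07 0.31]
```

Emit:
send_rows([
  [[0, 0, 0.18], [0.08, 0.18, 0.05], 1],
  [[-0.05, 0.8, 0], [0, 0, 0], 1],
  [[0, 0.8, 0], [0, 0, 0], 1],
  [[0, 0.7, 0], [0, 0, 0], 1],
  [[0, 0, 0], [0, 0, 0], 1],
])

```text
time: 25.28
ee_pos: [0.4275, 0.1046, 0.1077]
ee_rot: [-0.085, 0.702, -0.701, 0.091]
ft_force: [-1.2, 0.2, 1.2]
finger_gap: 0.0853
```

```bash
python3 - <<'E'
from h import *
delta([-66,113,68],[-1,0,0])
E
```

```text
t 25.2833 bench TCP [-72.5 116.6 107.7] gap 0.0853 F bench [-1.14  0.49  1.16] q [-0.02  0.53  2.01  0.    0.59  1.3 ]
shift mm (tool now) [-6.1 39.7  3.7] after turn [-6.5 39.7  3.6] turn deg [ 0.02  0.85 -0.5 ]
```

Emit:
send_rows([
  [[0, 0.5, 0.1], [0, 0.14, -0.08], 1],
  [[0, 0.3, 0], [0, 0, 0], 1],
  [[0, 0.1, 0], [0, 0, 0], 1],
  [[0, 0, 0], [0, 0, 0], 1],
])

```text
time: 25.62
ee_pos: [0.4257, 0.1024, 0.0728]
ee_rot: [-0.086, 0.703, -0.701, 0.084]
ft_force: [-0.6, -0.8, 0.4]
finger_gap: 0.0857
```

```bash
python3 - <<'E'
from h import *
delta([-50,113,67],[-1,0,0])
E
```

```text
t 25.6167 bench TCP [-74.7 114.9  72.8] gap 0.0857 F bench [-0.73 -0.64  0.45] q [-0.02  0.61  2.03  0.    0.5   1.31]
shift mm (tool now) [-24.7   5.8   2. ] after turn [-24.7   5.8   1.9] turn deg [0.11 0.37 0.13]
```

Emit:
send_rows([
  [[-0.15, 0.1, 0.02], [0.02, 0.06, 0.02], 1],
  [[-0.15, 0.04, 0.01], [0, 0, 0], 1],
  [[-0.12, 0, 0], [0, 0, 0], 1],
  [[-0.1, 0, 0], [0, 0, 0], 1],
])

```text
time: 25.95
ee_pos: [0.4482, 0.107, 0.0706]
ee_rot: [0.081, -0.702, 0.702, -0.085]
ft_force: [-0.3, -0.6, -0.1]
finger_gap: 0.0852
```

```bash
python3 - <<'E'
from h import *
delta([-41,113,67],[-1,0,0])
E
```

```text
t 25.95 bench TCP [-51.7 114.1  70.6] gap 0.0852 F bench [-0.41 -0.51 -0.14] q [-0.01  0.62  1.98 -0.    0.53  1.33]
shift mm (tool now) [-10.7   3.7   1.1] after turn [-10.7   3.6   1.1] turn deg [-0.07  0.09 -0.27]
```

Emit:
send_rows([
  [[-0.08, 0.08, 0], [0, 0, 0], 1],
  [[-0.06, 0, 0], [0, 0, 0], 1],
])

```text
time: 26.12
ee_pos: [0.4564, 0.1086, 0.0685]
ee_rot: [0.08, -0.702, 0.703, -0.087]
ft_force: [-0.5, -0.4, -0.0]
finger_gap: 0.085
```

Emit:
send_rows([
  [[-0.05, 0, 0], [0, 0, 0], 1],
])

```text
time: 26.2
ee_pos: [0.459, 0.1092, 0.0687]
ee_rot: [0.08, -0.702, 0.703, -0.087]
ft_force: [-0.1, -0.6, 0.2]
finger_gap: 0.0855
```

Emit:
send_rows([
  [[-0.05, 0, 0], [0, 0, 0], 1],
])

```text
time: 26.28
ee_pos: [0.4591, 0.1094, 0.0685]
ee_rot: [0.082, -0.702, 0.703, -0.085]
ft_force: [-6.1, -4.5, 4.4]
finger_gap: 0.0853
```

```bash
python3 - <<'E'
from h import *
delta([-41,113,67],[-1,0,0])
E
```

```text
t 26.2833 bench TCP [-40.6 114.   68.5] gap 0.0853 F bench [-6.98 -2.98  4.41] q [-0.    0.64  1.95 -0.    0.55  1.33]
shift mm (tool now) [0.4 1.5 1. ] after turn [0.4 1.5 1. ] turn deg [-0.11  0.18 -0.27]
```

Emit:
send_rows([
  [[-0.02, 0, 0], [0, 0, 0], 1],
])

```text
time: 26.37
ee_pos: [0.4589, 0.1095, 0.0684]
ee_rot: [0.083, -0.702, 0.703, -0.085]
ft_force: [-1.6, -0.5, 0.3]
finger_gap: 0.0849
```

Emit:
send_rows([
  [[0.3, 0, 0], [0, 0, 0], 1],
  [[0.4, -0.2, 0], [0, 0, 0], 1],
  [[0, -1, 0], [0, 0, 0], 1],
  [[0, -1, 0], [0, 0, 0], 1],
  [[0, -0.9, 0], [0, 0, 0], 1],
])

```text
time: 26.78
ee_pos: [0.4266, 0.1028, 0.1884]
ee_rot: [-0.088, 0.703, -0.701, 0.078]
ft_force: [-0.3, 0.1, 0.1]
finger_gap: 0.0851
```

Emit:
send_rows([
  [[0, 0, 1], [0, 0, 0], 1],
  [[0, 0, 1], [0, 0, 0], 1],
  [[0, 0, 1], [0, 0, 0], 1],
  [[0, 0, 1], [0, 0, 0], 1],
  [[0, 0, 1], [0, 0, 0], 1],
])

```text
time: 27.2
ee_pos: [0.4799, -0.0898, 0.1985]
ee_rot: [0.086, -0.701, 0.702, -0.092]
ft_force: [-0.2, 0.5, -0.0]
finger_gap: 0.0854
```

Emit:
send_rows([
  [[0, 0, 1], [0, 0, 0], 1],
  [[0, 0, 1], [0, 0, 0], 1],
  [[0, 0, 1], [0, 0, 0], 1],
  [[0, 0, 1], [0, 0, 0], 1],
  [[0, 0, 0], [0, 0, 0], 1],
])

```text
time: 27.62
ee_pos: [0.5241, -0.2605, 0.2004]
ee_rot: [0.08, -0.698, 0.706, -0.093]
ft_force: [1.0, -0.3, 0.6]
finger_gap: 0.0853
```

```bash
python3 - <<'E'
from e import *
delta([-41,113,67],[-1,0,0])
im=camera("scene")[:,:,::-1].copy();cv2.imwrite("pics/scene17.png",im)
cv2.imwrite(f"pics/s17c.png",cv2.resize(im[125:275,195:375],None,fx=4,fy=4,interpolation=cv2.INTER_CUBIC))
i0=cv2.imread('pics/scene0.png');n="scene"
print(' bat -y,-x',edge(im,n,(-30,46),(130,46),76,half=2.5),edge(im,n,(-32,46),(-32,186),76,half=2.5))
print(' landing',edge(im,n,(-130,60),(-130,300),64,half=3),edge(im,n,(-130,320),(235,320),64,half=3))
for nm,p in(("guide",((130,22),(130,50))),("stop",((-100,187),(-40,187)))):
    print(nm,edge(i0,n,*p,84,half=2),edge(im,n,*p,84,half=2))
E
```

```text
t 27.6167 bench TCP [ -63.1 -261.   200.4] gap 0.0853 F bench [ 0.9  -0.53  0.64] q [-0.65  0.52  1.59  0.01  1.01  0.67]
shift mm (tool now) [ -24.4  129.  -375.4] after turn [ -22.1  133.4 -374. ] turn deg [-0.73  0.69 -0.96]
 bat -y,-x (array([75.3, 38.7]), 0.52, 34, np.float32(0.14)) (array([-29.6, 117.8]), 90.78, 49, np.float32(0.18))
 landing (array([-127.3,  176.7]), 90.25, 57, np.float32(0.2)) (array([ 79.8, 321.9]), 0.47, 47, np.float32(0.24))
guide (array([129.4,  37. ]), 99.74, 53, np.float32(0.26)) (array([127.8,  36.3]), 90.19, 58, np.float32(0.25))
stop (array([-69.3, 187.9]), 0.15, 56, np.float32(0.21)) (array([-70. , 185.2]), -2.87, 40, np.float32(0.34))
```

View pics/s17c.png

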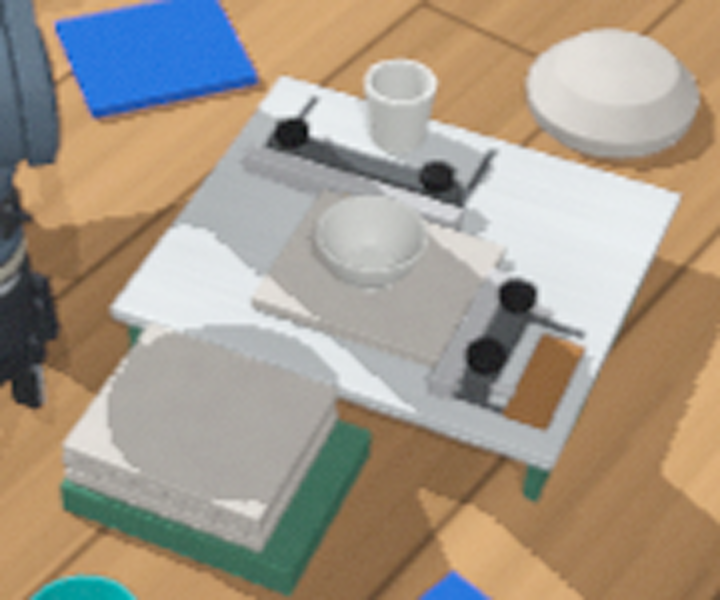

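```bash
python3 -c "
from plant import *
print(hand_in())"
```

```text
the job is handed in; nothing more can be done
None
```

I slid the top bat, with its bowl still on it, off the pile onto the landing and left it against both bars. I handed the job in at about 27.7 s, with the arm clear of everything.

**How it went:** I pushed with the open gripper's two fingertips, first to the end stop and then across to the side guide. The push to the guide drew the bat a few mm off the stop, so I pushed it home again (about 7–8 N). I then pressed it against the guide once more. It did not move: the force jumped to about 7 N at the place where the earlier guide push had ended.

**Last checks:**
- **Position:** the stop push ended both times at the same place, to within about 0.5 mm, and the bat's edge was unchanged after the last press on the guide. Neither pin can be seen in the last pictures.
- **Squareness:** in the last scene picture the bat's edges lie 0.05° and 0.5° from the landing's, which is within the noise of the fit. An earlier top view gave about 0.4° on one edge.
- **Everything else:** the carriers' knobs, the three other bats, the cup and the rib look the same as at the start. The bowl stands upright on the bat.
- **Less certain:** the line fits on the bars' faces disagreed by 1.5–3 mm before and after because of shadows. I judged the carriers unmoved from the knobs and from push forces of at most about 10 N, against the 20 N at which they slip. A gap at the guide under about 1 mm would not show in the pictures, so being home there rests on the force reading.

While finding the fingertip height I pressed once on the bare landing with about 27 N.

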